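# Fetch the brooches from behind the glaze bottles and bar the rack

## Robot

A 7-joint arm with a two-finger parallel gripper is mounted at the origin on a cart in front of the work surface, level with it; the furniture and walls round the work are solid. World frame = base frame: x ahead of the robot, y to its left, z up, the work surface at z = 0. Lengths are in mm, angles in rad, forces in N, time in s.
With the tool pointing down it reaches from about 400 to 850 mm from the base axis. Payload 10.4 kg.
Tool frame: the origin (TCP) lies midway between the tips of the shut fingers; the grasp point (between the pads) lies bot.hold_point_z behind it (bot.hold_point_z is the distance from the TCP to the grasp point, in mm); z points along the fingers, y is the line along which they close (so a half turn about z gives the same grasp; the last joint's range is limited). The gripper opens to 85 mm and grips with 20 to 120 N. Pads are 22 mm wide; open, the fingers measure 114 mm over their backs; the gripper's body (76 mm by 85 mm) begins 54 mm behind the grasp point. The pads swing forward as they close: fully open they stand 13 mm farther back than shut.
Start: joints at [-1.241, 0.332, -0.065, 1.46, 0.022, 1.35, -0.088], TCP at [215.943, 586.535, 200.938] pointing down, gripper open.
Joint ranges: [-2.6, 2.6], [-0.5, 2.12], [-1.47, 1.34], [0.16, 2.42], [-1.27, 4.41], [0.06, 2.06], [-2.6, 2.6]. Speed limits (rad/s): [2.22, 2.22, 2.79, 2.79, 3.14, 3.14, 3.14].

## Interface

Orientations are given as [roll, pitch, yaw] about the fixed x, y, z axes, in that order (R = Rz(yaw) Ry(pitch) Rx(roll)).
In Python, from station import bot gives the robot as it stands.
- The arm moves only by the tool move_arm, never from a script. Its arguments are lists of equal length, an entry for each row: "rotation": the turn, a rotation vector about the tool's x, y, z in degrees, a list of three; "delta_pos": the shift along the tool's x, y, z in cm, a list of three; "fingers": the opening, from -1 (shut) to 1 (fully open). A call has 1 to 20 rows; each row is the pose to reach, as a shift and turn from the pose commanded when the call began, along the tool's axes at that moment; what a row does not reach only later rows make up. A row lasts 1/12 s, in which the tool goes at most 41.7 mm and 7.16 degrees, less where a joint would pass 70% of its speed; a pose out of reach is approached as far as the arm can. A call with a gripper value outside its range is refused whole. The fingers move at their own pace and stop on an object; the grip force is fixed at half the most. Time passes only in rows, so rows that repeat a pose let the fingers close. It gives the time, the measured TCP pose, the force, the opening and the grip force at its end, in the units of the state.
- bot.sense(): the state, without advancing time (a new reading comes with each control period).
- bot.get_image(name): name is "scene" or "side" or "wrist"; returns a dict with "color" (420x560x3 uint8, red, green, blue), "vfov" (degrees; the focal length in pixels is half the picture's height over the tangent of half this angle, whatever the lens; pixels are square), "cx", "cy" (the principal point, pixels), "xyz" and "rotation" of the camera in the world. Camera axes: x right, y down, z forward; pixel columns grow to the right and rows downward; lengths in mm; the calibration is good to about 2 mm. A picture is of the moment at which its call begins. There is no depth.
- bot.sign_off(): hands the job in; it is judged then, once.
The state is a dict: "t": time; "q": joint angles; "qvel": joint speeds; "effort": joint torques, N m; "ee_pos": TCP position; "eef_rot": TCP orientation; "wrist_force": force on the tool from outside, world axes, zero at the start; "wrist_torque": the same for the moment, N m; "opening": opening from 0.0 (shut) to 1.0 (fully open); "finger_force": force on a finger pad.
Only numpy, scipy, OpenCV 4.12 (cv2) and the standard library are available. Lean on these libraries where they do the work, as an engineer would, in place of code of your own. Each camera call takes 0.05 s, during which the arm holds its last target. There are 200 camera calls.

## Task

Lay every brooch that is stored behind the glaze bottles in the wooden rack flat on the ware board, side by side and not overlapping or hanging over its edge, moving each bottle that is in the way out and then setting it back upright on the very spot where it stood. When all the brooches are out and all the bottles are back, bar the rack: push the retaining bar from the rack's right-hand end through both brass eyes until its red handle comes up to the right-hand eye, and leave it there. Leave the other things on the worktop where they are.

Things in the scene. Friction and masses are not known exactly. Their poses are not given: they have to be found in the camera images.
- rack: Fixed wooden bottle rack; base board 170 (x) by 254 (y) by 10 mm, origin under its centre, front to -x. Three bays, centres y = -83, 0, 83 mm, 78 mm wide, open in front; walls 25 mm above the board, back lip (x 79 to 85) 20 mm. In each bay a bottle stands on a cork spot, x about -28; a brooch may lie close behind it, x about 23, long side along y.
- eye_right (a point): Centre of the brass screw eye at the front right (-y) end of the rack, 52 mm above the worktop; 18 mm clear opening, wire 5 mm thick, axis along the rack's y. It stands on a small block 10 mm wide and 40 mm high.
- eye_left (a point): Centre of the same eye at the front left (+y) end, 249 mm from the right one; the bar passes through both, along the rack's y, in front of the bottles.
- bar_handle (a point): Centre of the flat red handle of the loose retaining bar: handle 24 mm wide (x), 55 mm long (y), 8 mm thick (z), axes of the bar. A straight steel rod 8 mm thick, on the handle's centre line, leaves it along the bar's +y. The handle is too wide to pass the eyes. The bar weighs 60 g; at the start it lies flat on the worktop to the right of the rack with the rod pointing left (+y).
- bar_tip (a point): Rounded tip of the bar's rod, 307.5 mm along +y from the handle's centre (the bare rod is 280 mm long).
- ware_board: Fixed wooden ware board, bare at the start, 120 mm (x) by 250 mm (y); origin on the worktop under its centre; its top is 16 mm above the worktop.
- banding_wheel: Fixed grey banding wheel close behind the rack, in the way of a wide gripper: a round plate 204 mm across, 88 to 103 mm above the worktop, on a pedestal (foot 130 mm across); origin on the worktop on its axis. Not part of the job.
- wood_stamp: Turned wooden stamp 33 mm across, 62 mm high, origin at the foot; not part of the job.
- ring_cutter: Round metal ring cutter 47 mm across, 18 mm high, origin at the foot; not part of the job.
- rubber_kidney: Red rubber kidney 52x100x8 mm, origin at the underside; not part of the job.
- bottle_sky_mid (a point): Round glaze bottle with a blue cap and label, 39 mm across and 86 mm high, straight up to about 58 mm, narrow cap above 73 mm; this point is on its axis half-way up (43 mm above its foot). Stands in the front of one of the bays.
- bottle_moss_mid (a point): Round glaze bottle with a green cap and label, 43 mm across and 98 mm high, straight up to about 68 mm, narrow cap above 83 mm; this point is on its axis half-way up (49 mm above its foot). Stands in the front of one of the bays.
- bottle_bone_mid (a point): Round glaze bottle with a cream cap and label, 46 mm across and 104 mm high, straight up to about 73 mm, narrow cap above 88 mm; this point is on its axis half-way up (52 mm above its foot). Stands in the front of one of the bays.
- brooch_1_mid (a point): Flat oval fired brooch, speckled grey-green and white, 41x60 mm (x, y), 7 mm thick, domed; this point is its centre. It lies on a cork rest (28x44 mm, 8 mm high) behind a bottle in one of the bays, or is absent. Take it across its short side: fingers do not fit at its ends, nor between it and the bottle until that is out; behind it 30 mm are free.
- brooch_2_mid (a point): Flat oval fired brooch, plain pale, 48x71 mm (x, y), 7 mm thick, domed; this point is its centre. It lies on a cork rest (28x44 mm, 8 mm high) behind a bottle in one of the bays, or is absent. Take it across its short side: fingers do not fit at its ends, nor between it and the bottle until that is out; behind it 30 mm are free.
- brooch_5_mid (a point): Flat oval fired brooch, speckled grey-green and white, 44x68 mm (x, y), 7 mm thick, domed; this point is its centre. It lies on a cork rest (28x44 mm, 8 mm high) behind a bottle in one of the bays, or is absent. Take it across its short side: fingers do not fit at its ends, nor between it and the bottle until that is out; behind it 30 mm are free.
Not all that is in view belongs to the job. Leave any orange look-alike of the part that bears bottle_bone_mid alone.

How it is judged (in metres and radians):
On the way, in this order (a step that is already met when the one before it is completed fails the run):
1. all brooches lie flat on the ware board and all bottles stand back where they stood (x of brooch_1_mid in the frame of ware_board between -0.042 and 0.042 m and y of brooch_1_mid in the frame of ware_board between -0.107 and 0.107 m and z of brooch_1_mid in the frame of ware_board between 0.013 and 0.024 m and x of brooch_2_mid in the frame of ware_board between -0.042 and 0.042 m and y of brooch_2_mid in the frame of ware_board between -0.107 and 0.107 m and z of brooch_2_mid in the frame of ware_board between 0.013 and 0.024 m and x of brooch_5_mid in the frame of ware_board between -0.042 and 0.042 m and y of brooch_5_mid in the frame of ware_board between -0.107 and 0.107 m and z of brooch_5_mid in the frame of ware_board between 0.013 and 0.024 m and distance of each of bottle_sky_mid, bottle_moss_mid, bottle_bone_mid from where it was at the start of the episode below 0.015 m and angle between each of bottle_sky_mid, bottle_moss_mid, bottle_bone_mid's own z axis and vertical below 0.1 rad), for 0.2 s.
2. the bar is through both eyes, handle up to the right-hand eye (y of bar_tip in the frame of rack above 0.138 m and x of bar_tip in the frame of rack between -0.079 and -0.053 m and z of bar_tip in the frame of rack between 0.04 and 0.064 m and x of bar_handle in the frame of rack between -0.081 and -0.051 m and z of bar_handle in the frame of rack between 0.04 and 0.064 m), for 0.2 s.
At the end, for the whole second after the job is handed in: Every brooch present lies flat on the ware board (centre 18 mm or more inside each edge, none on another), each bottle upright (0.1 rad) within 15 mm of its first place, the bar in both eyes with its tip 13 mm or more beyond the left one, all at rest (all of step 1 and all of step 2 and linear speed of each of bar, bottle_sky, bottle_moss, bottle_bone, brooch_1, brooch_2, brooch_5 below 0.02 m/s); the robot touches nothing.
It fails at once if the wood stamp is shifted more than 3 cm (distance of wood_stamp from where it was at the start of the episode above 0.03 m).
It fails at once if the ring cutter is shifted more than 3 cm (distance of ring_cutter from where it was at the start of the episode above 0.03 m).
It fails at once if the rubber kidney is shifted more than 3 cm (distance of rubber_kidney from where it was at the start of the episode above 0.03 m).
Of brooch_1, brooch_2, brooch_5 only 2 to 3 are there at a start; the rules pass over those that are not, and their reading is None.
At some moment in a run one of bar may be knocked a few centimetres aside while the robot is not near it.
Once in a run the grip may slacken for a moment while it holds something.
It also fails if it takes over 210 s, if anything falls off the work surface, if the arm or the gripper's body presses on something with over 40 N, if the wrist force passes 120 N, or if a joint passes its speed limit or range.

## Working session

There is one attempt and no reset: what is moved stays moved. The work goes in short steps, Python scripts to look and compute and a tool call to move; the robot and the scene stay as the last step left them, time stands still between calls to the robot, and variables do not carry over. Pictures are saved under pics/ and viewed, at most 14 in all, crops included, and the job is handed in when it is done.

Besides the shell and the picture viewer there is one more tool, called by a JSON object that holds its "method" and its "body", one argument or row to a line. move_arm: Moves the arm, as the interface text tells. Its arguments: {"type":"object","properties":{"rotation":{"type":"array","items":{"type":"array","items":{"type":"number"}}},"delta_pos":{"type":"array","items":{"type":"array","items":{"type":"number"}}},"fingers":{"type":"array","items":{"type":"number"}}},"required":["rotation","delta_pos","fingers"]}

```bash
mkdir -p pics; ls
cat > h.py <<'E'
from station import bot
import numpy as np, cv2
from scipy.spatial.transform import Rotation as R
def cam(n,save=None):
    d=bot.get_image(n)
    if save: cv2.imwrite('pics/'+save,cv2.cvtColor(d['color'],cv2.COLOR_RGB2BGR))
    return d
E
python3 - <<'E'
from h import *
print(bot.sense(), bot.hold_point_z)
for n in ('scene','side','wrist'):
    d=cam(n,n+'0.png'); print(n,{k:v for k,v in d.items() if k!='color'})
    np.save(n+'0.npy',{k:v for k,v in d.items()},allow_pickle=True)
E
```

```text
pics
{'t': 0.0, 'q': array([-1.2405821 ,  0.33287646, -0.06470735,  1.46094123,  0.02159097,
        1.34991013, -0.08847709]), 'qvel': array([ 0.00072787,  0.00108967, -0.00226284,  0.00015405, -0.00034024,
        0.00045792,  0.00020245]), 'effort': array([ 8.39674340e-05, -6.25444579e+01,  4.94253798e-02, -3.91596437e+01,
        1.62039668e-02,  9.65003361e-03,  5.23599306e-05]), 'ee_pos': array([215.81621831, 586.10486844, 200.11316464]), 'eef_rot': array([-3.14015374e+00,  5.60666057e-05,  2.78882733e+00]), 'wrist_force': array([ 0.07611206,  0.21083418, -0.04476119]), 'wrist_torque': array([ 0.005044  , -0.03115763, -0.00422991]), 'finger_force': 0.0, 'opening': 1.0007576649005347} 18.700000000000003
scene {'vfov': 46.26164933258709, 'cx': 282.8750568486631, 'cy': 208.33305919029578, 'xyz': array([-131.75328779,  914.25506073,  648.32944973]), 'rotation': array([-2.0513863 , -0.0145783 , -2.49243053])}
side {'vfov': 47.68429741060099, 'cx': 290.88458749350445, 'cy': 201.03841962062046, 'xyz': array([ 549.2988342 , 1130.77813081,  710.05032328]), 'rotation': array([-2.10518024e+00,  3.71791607e-04, -3.13556796e+00])}
wrist {'vfov': 64.8472981226644, 'cx': 276.92395011976873, 'cy': 203.40050877089868, 'xyz': array([154.45520701, 608.60890211, 372.87143903]), 'rotation': array([2.87755612e+00, 1.94078799e-03, 1.21721756e+00])}
```

View images.

View pics/scene0.png

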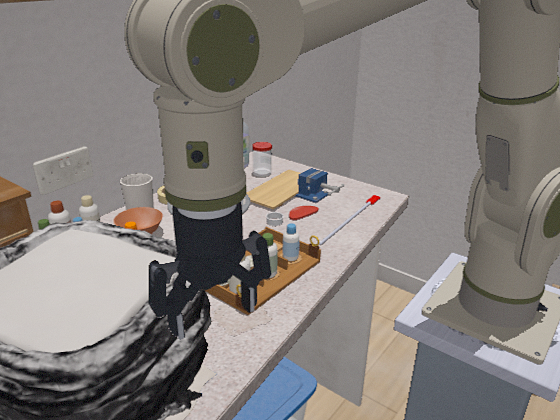

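View pics/side0.png

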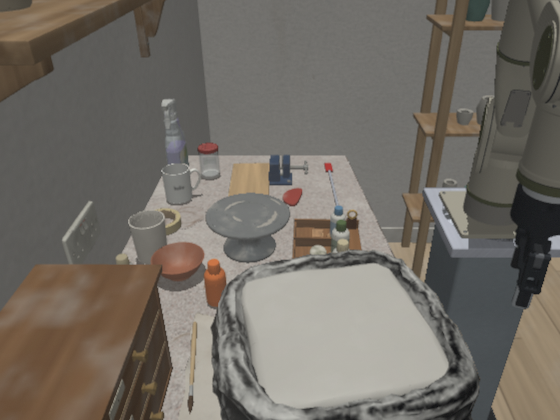

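```bash
cat >> h.py <<'E'
def K(d):
    f=d['color'].shape[0]/2/np.tan(np.radians(d['vfov']/2)); return f
def ray(d,u,v):
    f=K(d); r=R.from_euler('xyz',d['rotation']).apply([(u-d['cx'])/f,(v-d['cy'])/f,1]); return np.array(d['xyz']),r
def pt(d,u,v,z):
    o,r=ray(d,u,v); return (o+r*(z-o[2])/r[2]).round(1)
def proj(d,P):
    c=R.from_euler('xyz',d['rotation']).inv().apply(np.atleast_2d(P)-d['xyz']); f=K(d)
    return np.c_[d['cx']+f*c[:,0]/c[:,2],d['cy']+f*c[:,1]/c[:,2]].round(1)
def tri(*obs):
    A=np.zeros((3,3));b=np.zeros(3)
    for d,u,v in obs:
        o,r=ray(d,u,v); r=r/np.linalg.norm(r); M=np.eye(3)-np.outer(r,r); A+=M;b+=M@o
    return np.linalg.solve(A,b).round(1)
def load(n): return np.load(n,allow_pickle=True).item()
E
python3 - <<'E'
from h import *
s=load('side0.npy'); c=load('scene0.npy')
for n,p in dict(handle=(328,167,4),boardTL=(231,164,16),boardTR=(270,164,16),boardBL=(229,192,16),wheel=(248,215,103),rackBR=(295,221,10),skycap=(338,209,86),kid=(292,196,8),eye=(351,213,52)).items(): print('side',n,pt(s,*p))
for n,p in dict(handle=(374,200,4),eye=(315,241,52),skycap=(291,229,86),mosscap=(268,240,98),bonecap=(236,275,104),ring=(275,218,18),bR=(319,262,10),).items(): print('scene',n,pt(c,*p))
im=lambda n:cv2.cvtColor(load(n)['color'],cv2.COLOR_RGB2BGR)
a=cv2.resize(im('side0.npy')[140:290,200:370],None,fx=3.4,fy=3.4,interpolation=2)
cv2.imwrite('pics/c1.png',a)
E
```

```text
side handle [ 434.9 -284.7    4. ]
side boardTL [ 755.9 -281.1   16. ]
side boardTR [ 627.  -281.8   16. ]
side boardBL [740.3 -93.5  16. ]
side wheel [657.8 171.1 103. ]
side rackBR [544.9  53.7  10. ]
side skycap [437.5 114.9  86. ]
side kid [553.6 -84.7   8. ]
side eye [399.1  79.3  52. ]
scene handle [ 430.6 -286.8    4. ]
scene eye [394.8  82.1  52. ]
scene skycap [437.4 119.9  86. ]
scene mosscap [435.8 206.1  98. ]
scene bonecap [397.1 351.2 104. ]
scene ring [574.5   3.2  18. ]
scene bR [372.2  95.7  10. ]
```

View pics/c1.png

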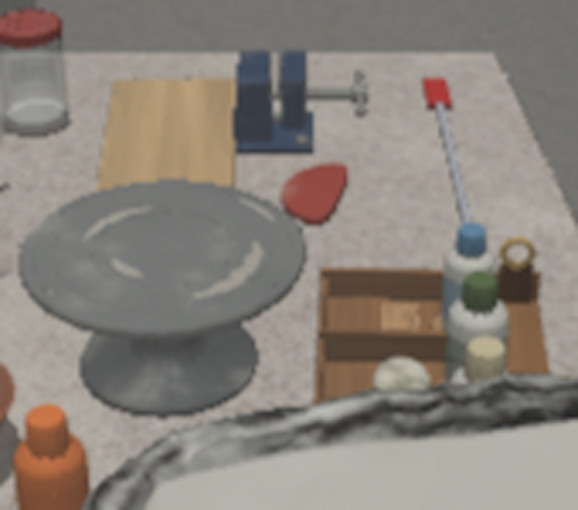

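```bash
cat >> h.py <<'E'
def go(x,y,z,yaw=None,rpy=None,start=None):
    """tool-frame delta (cm, rotvec deg) to world target"""
    s=bot.sense() if start is None else start
    R0=R.from_euler('xyz',s['eef_rot']); 
    R1=R0 if yaw is None and rpy is None else R.from_euler('xyz',rpy if rpy is not None else [np.pi,0,np.radians(yaw)])
    d=R0.inv().apply(np.array([x,y,z])-s['ee_pos'])/10
    rv=np.degrees((R0.inv()*R1).as_rotvec())
    n=max(np.linalg.norm(d)*10/41.7,np.linalg.norm(rv)/7.16)
    print('d',d.round(2).tolist(),'rot',rv.round(2).tolist(),'rows>=%.1f'%n)
E
python3 - <<'E'
from h import *
go(216,586,270); go(470,150,270,90)
E
```

```text
d [-0.02, -0.02, -6.97] rot [0.0, 0.0, 0.0] rows>=1.7
d [-38.92, -32.16, -6.93] rot [-0.05, 0.04, 69.79] rows>=12.2
```

{"method": "move_arm", "body": {
  "rotation": [
    [0,0,0],
    [0,0,0],
    [0,0,69.8],
    [0,0,69.8],
    [0,0,69.8],
    [0,0,69.8],
    [0,0,69.8],
    [0,0,69.8],
    [0,0,69.8],
    [0,0,69.8],
    [0,0,69.8],
    [0,0,69.8],
    [0,0,69.8],
    [0,0,69.8],
    [0,0,69.8],
    [0,0,69.8],
    [0,0,69.8],
    [0,0,69.8]
  ],
  "delta_pos": [
    [0,0,-7],
    [0,0,-7],
    [-38.9,-32.2,-7],
    [-38.9,-32.2,-7],
    [-38.9,-32.2,-7],
    [-38.9,-32.2,-7],
    [-38.9,-32.2,-7],
    [-38.9,-32.2,-7],
    [-38.9,-32.2,-7],
    [-38.9,-32.2,-7],
    [-38.9,-32.2,-7],
    [-38.9,-32.2,-7],
    [-38.9,-32.2,-7],
    [-38.9,-32.2,-7],
    [-38.9,-32.2,-7],
    [-38.9,-32.2,-7],
    [-38.9,-32.2,-7],
    [-38.9,-32.2,-7]
  ],
  "fingers": [1,1,1,1,1,1,1,1,1,1,1,1,1,1,1,1,1,1]
}}

```text
t: 1.65
ee_pos: [469.2, 151.1, 270.7]
eef_rot: [-3.141, -0.0, 1.572]
wrist_force: [-0.7, -0.2, 0.0]
opening: 0.998
finger_force: 0.0
```

Run:
```python
from h import *
s=bot.sense();print(s['t'],s['ee_pos'],np.degrees(s['eef_rot']),s['q'])
for n in ('wrist','scene'):
    d=cam(n); np.save(n+'1.npy',d,allow_pickle=True); print(d['xyz'],d['rotation'])
    if n=='wrist': cv2.imwrite('pics/w1.png',cv2.resize(cv2.cvtColor(d['color'],cv2.COLOR_RGB2BGR),(800,600),interpolation=2))
```

```text
1.65 [469.16049295 151.13004097 270.70257659] [-1.79973658e+02 -1.03469856e-02  9.00872295e+01] [-0.79084157 -0.0079192   0.38767648  1.70601023  0.00266946  1.44326697
 -0.40199408]
[469.47609099 216.4357794  443.38637117] [2.87733319e+00 4.40824788e-04 7.52984264e-04]
[-131.75328779  914.25506073  648.32944973] [-2.0513863  -0.0145783  -2.49243053]
```

View pics/w1.png

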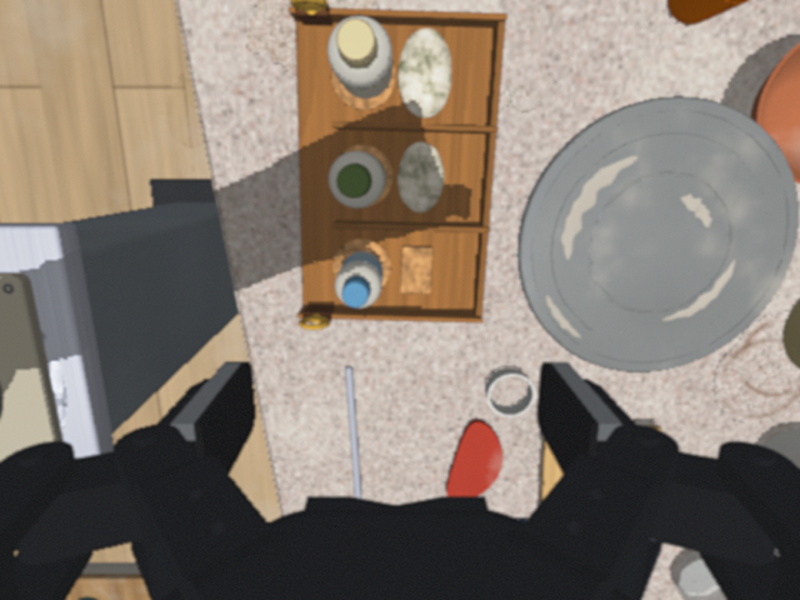

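Run:
```python
from h import *
w=load('wrist1.npy');k=1.42857
for n,(u,v,z) in dict(backL=(505,14,33),backR=(481,320,33),frL=(298,13,25),frR=(302,320,25),bone=(356,42,114),moss=(354,180,108),sky=(356,291,96),broB=(425,72,21),broM=(421,177,21),corkS=(417,270,18),eyeR=(314,320,56),eyeL=(310,7,56),tip=(349,368,4),rod=(357,490,4),ring=(510,393,18),kid=(475,460,8)).items(): print(n,pt(w,u/k,v/k,z))
a=w['color'][0:240,190:370]; cv2.imwrite('pics/c2.png',cv2.resize(cv2.cvtColor(a,cv2.COLOR_RGB2BGR),(450,600),interpolation=2))
```

```text
backL [554.2 328.1  33. ]
backR [547.6  77.5  33. ]
frL [391.9 330.9  25. ]
frR [382.   74.7  25. ]
bone [444.2 290.2 114. ]
moss [440.6 204.9 108. ]
sky [439.2 122.1  96. ]
broB [493.4 288.6  21. ]
broM [491.4 204.5  21. ]
corkS [489.1 121.   18. ]
eyeR [398.9  85.2  56. ]
eyeL [406.6 326.3  56. ]
tip [422.4  16.6   4. ]
rod [ 427.5 -127.3    4. ]
ring [582.8  -3.7  18. ]
kid [553.5 -86.9   8. ]
```

View pics/c2.png

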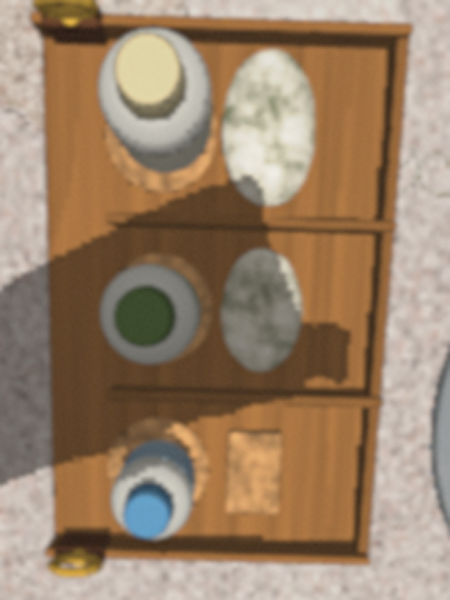

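Run:
```python
from h import *
go(440.5,204.8,150,88.4);go(440.5,204.8,42,88.4)
```

```text
d [5.36, -2.85, 12.08] rot [-0.02, -0.0, 1.72] rows>=3.2
d [5.36, -2.85, 22.88] rot [-0.02, -0.0, 1.72] rows>=5.7
```

{"method": "move_arm", "body": {
  "rotation": [
    [0,0,1.7],
    [0,0,1.7],
    [0,0,1.7],
    [0,0,1.7],
    [0,0,1.7],
    [0,0,1.7],
    [0,0,1.7],
    [0,0,1.7],
    [0,0,1.7],
    [0,0,1.7],
    [0,0,1.7],
    [0,0,1.7],
    [0,0,1.7],
    [0,0,1.7],
    [0,0,1.7],
    [0,0,1.7],
    [0,0,1.7],
    [0,0,1.7],
    [0,0,1.7],
    [0,0,1.7]
  ],
  "delta_pos": [
    [5.36,-2.85,10],
    [5.36,-2.85,12],
    [5.36,-2.85,12],
    [5.36,-2.85,12],
    [5.36,-2.85,15],
    [5.36,-2.85,18],
    [5.36,-2.85,21],
    [5.36,-2.85,22.9],
    [5.36,-2.85,22.9],
    [5.36,-2.85,22.9],
    [5.36,-2.85,22.9],
    [5.36,-2.85,22.9],
    [5.36,-2.85,22.9],
    [5.36,-2.85,22.9],
    [5.36,-2.85,22.9],
    [5.36,-2.85,22.9],
    [5.36,-2.85,22.9],
    [5.36,-2.85,22.9],
    [5.36,-2.85,22.9],
    [5.36,-2.85,22.9]
  ],
  "fingers": [1,1,1,1,1,1,1,1,1,1,-1,-1,-1,-1,-1,-1,-1,-1,-1,-1]
}}

```text
t: 3.42
ee_pos: [441.9, 204.5, 43.5]
eef_rot: [3.14, -0.002, 1.541]
wrist_force: [-3.5, -0.2, 12.2]
opening: 0.443
finger_force: 58.9
```

Run:
```python
from h import *
s=bot.sense();print(s)
for n in ('scene','side'):
    d=cam(n); np.save(n+'2.npy',d,allow_pickle=True)
a=load('scene2.npy')['color'][170:320,180:360];b=load('side2.npy')['color'][140:290,200:380]
cv2.imwrite('pics/c3.png',cv2.resize(cv2.cvtColor(np.hstack([a,b]),cv2.COLOR_RGB2BGR),(800,333),interpolation=2))
go(440.5,204.8,170,88.4);go(490,20,170,88.4);go(490,20,33,88.4)
```

```text
{'t': 3.4167, 'q': array([-0.8273332 ,  0.18583566,  0.32784723,  2.01264407, -0.07438066,
        0.95186016, -0.49131525]), 'qvel': array([ 0.00035735, -0.00027564,  0.00237588,  0.00051628, -0.00072323,
        0.00024878, -0.00011268]), 'effort': array([ 6.16655778e-01, -3.82057428e+01,  3.02961655e+00, -2.99537086e+01,
        4.04000413e-01, -1.08237941e+00, -2.46108153e-03]), 'ee_pos': array([441.94337557, 204.50392678,  43.54189074]), 'eef_rot': array([ 3.14018517e+00, -2.03289965e-03,  1.54115562e+00]), 'wrist_force': array([-3.49991299, -0.16342154, 12.2088253 ]), 'wrist_torque': array([-0.02514803,  0.82102035, -0.01243163]), 'finger_force': 58.857852715300396, 'opening': 0.44343861903684895}
d [0.05, -0.13, -12.64] rot [0.09, -0.12, -0.1] rows>=3.0
d [-18.28, 5.36, -12.67] rot [0.09, -0.12, -0.1] rows>=5.5
d [-18.31, 5.34, 1.03] rot [0.09, -0.12, -0.1] rows>=4.6
```

View pics/c3.png

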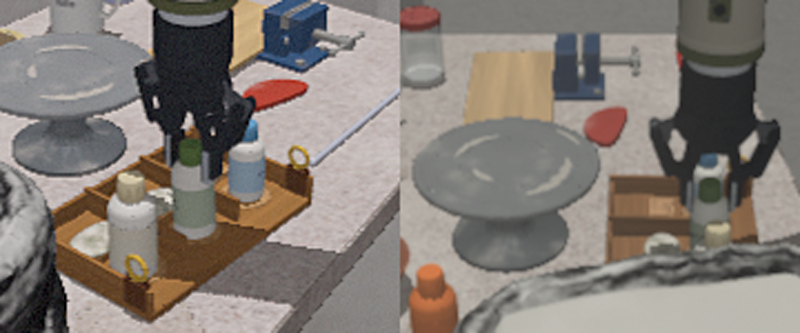

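{"method": "move_arm", "body": {
  "rotation": [
    [0,0,0],
    [0,0,0],
    [0,0,0],
    [0,0,0],
    [0,0,0],
    [0,0,0],
    [0,0,0],
    [0,0,0],
    [0,0,0],
    [0,0,0],
    [0,0,0],
    [0,0,0],
    [0,0,0],
    [0,0,0],
    [0,0,0],
    [0,0,0]
  ],
  "delta_pos": [
    [0,0,-2],
    [0,0,-5],
    [0,0,-8.5],
    [0,0,-12],
    [0,0,-12.6],
    [-3,0.8,-12.6],
    [-6,1.7,-12.6],
    [-9,2.6,-12.6],
    [-12,3.5,-12.6],
    [-15,4.4,-12.6],
    [-17.5,5.1,-12.6],
    [-18.3,5.4,-12.6],
    [-18.3,5.4,-12.6],
    [-18.3,5.4,-9],
    [-18.3,5.4,-6],
    [-18.3,5.4,-4]
  ],
  "fingers": [-1,-1,-1,-1,-1,-1,-1,-1,-1,-1,-1,-1,-1,-1,-1,-1]
}}

```text
t: 4.85
ee_pos: [488.3, 20.7, 79.5]
eef_rot: [-3.14, -0.0, 1.543]
wrist_force: [-0.9, -0.1, -2.1]
opening: 0.448
finger_force: 46.1
```

Run:
```python
from h import *
s=bot.sense();print(s['ee_pos'],s['opening'],s['finger_force'],s['wrist_force'])
go(490,20,34,88.4);
d=cam('scene'); np.save('scene3.npy',d,allow_pickle=True)
a=d['color'][150:310,180:380]
cv2.imwrite('pics/c4.png',cv2.resize(cv2.cvtColor(a,cv2.COLOR_RGB2BGR),(600,480),interpolation=2))
```

```text
[488.30189801  20.65887882  79.4659838 ] 0.4479708308709256 46.096087580372114 [-0.86946199 -0.11613261 -2.11034691]
d [-0.06, 0.18, 4.55] rot [-0.12, -0.02, -0.01] rows>=1.1
```

View pics/c4.png

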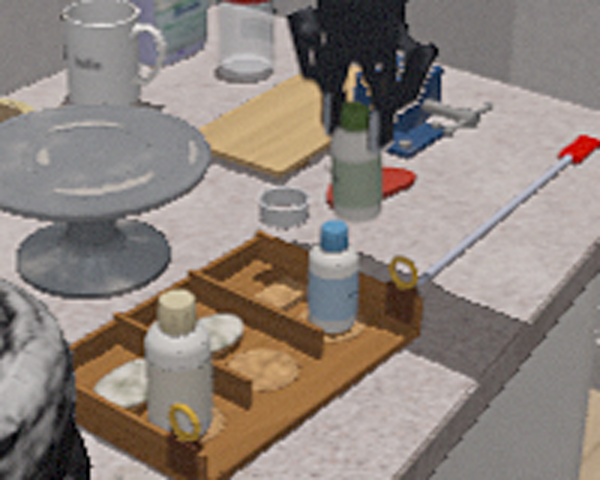

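{"method": "move_arm", "body": {
  "rotation": [
    [0,0,0],
    [0,0,0],
    [0,0,0],
    [0,0,0]
  ],
  "delta_pos": [
    [0,0.1,2],
    [0,0.1,3.7],
    [0,0.1,4.5],
    [0,0.1,4.5]
  ],
  "fingers": [-1,-1,-1,-1]
}}

```text
t: 5.23
ee_pos: [489.7, 19.9, 36.0]
eef_rot: [-3.139, 0.0, 1.542]
wrist_force: [-0.4, -0.1, -1.1]
opening: 0.439
finger_force: 60.3
```

{"method": "move_arm", "body": {
  "rotation": [
    [0,0,0],
    [0,0,0],
    [0,0,0]
  ],
  "delta_pos": [
    [0,0,0.15],
    [0,0,0.15],
    [0,0,0.15]
  ],
  "fingers": [-1,-1,-1]
}}

```text
t: 5.48
ee_pos: [491.4, 19.4, 36.4]
eef_rot: [3.14, -0.001, 1.541]
wrist_force: [0.2, -0.7, -0.7]
opening: 0.441
finger_force: 60.3
```

{"method": "move_arm", "body": {
  "rotation": [
    [0,0,0],
    [0,0,0],
    [0,0,0],
    [0,0,0],
    [0,0,0],
    [0,0,0],
    [0,0,0],
    [0,0,0],
    [0,0,0],
    [0,0,0],
    [0,0,0],
    [0,0,0],
    [0,0,0],
    [0,0,0],
    [0,0,0],
    [0,0,0],
    [0,0,0]
  ],
  "delta_pos": [
    [0,0,0],
    [0,0,0],
    [0,0,0],
    [0,0,0],
    [0,0,-2],
    [0,0,-5],
    [0,0,-9],
    [0,0,-13],
    [3,0,-16],
    [6,0,-16],
    [9,0,-16],
    [12,0,-16],
    [12,0,-16],
    [12,0,-16],
    [12,0,-16],
    [12,0,-16],
    [12,0,-16]
  ],
  "fingers": [0,1,1,1,1,1,1,1,1,1,1,1,1,1,0.4,0.4,0.4]
}}

```text
t: 6.9
ee_pos: [494.5, 137.7, 195.5]
eef_rot: [3.141, -0.0, 1.539]
wrist_force: [-0.3, 0.5, -0.2]
opening: 0.697
finger_force: 0.0
```

Run:
```python
from h import *
s=bot.sense();print(s['ee_pos'],s['opening'],np.degrees(s['eef_rot']))
w=load('wrist1.npy');k=1.42857
print('wheel edge',pt(w,519/k,245/k,103),pt(w,797/k,225/k,103),pt(w,640/k,371/k,103))
d=cam('wrist'); np.save('wrist2.npy',d,allow_pickle=True)
cv2.imwrite('pics/w2.png',cv2.cvtColor(d['color'],cv2.COLOR_RGB2BGR))
```

```text
[494.50468598 137.70936277 195.48293734] 0.6973391088507984 [ 1.79993864e+02 -6.28008188e-03  8.81724224e+01]
wheel edge [559.1 158.8 103. ] [758.1 173.4 103. ] [660.7  59.3 103. ]
```

View pics/w2.png

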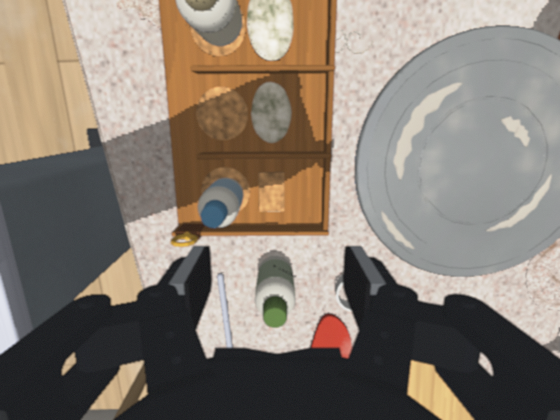

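Run:
```python
from h import *
w=load('wrist2.npy')
print(pt(w,271,112,22),pt(w,222,113,11),pt(w,272,192,18),pt(w,274,310,98),pt(w,270,28,22))
go(491.5,204.5,70,88.3);go(491.5,204.5,11.5,88.3)
```

```text
[491.1 205.   22. ] [439.8 205.8  11. ] [489.  121.3  18. ] [488.5  27.6  98. ] [493.  281.8  22. ]
d [6.65, -0.51, 12.55] rot [0.01, -0.01, -0.12] rows>=3.4
d [6.65, -0.51, 18.4] rot [0.01, -0.01, -0.12] rows>=4.7
```

{"method": "move_arm", "body": {
  "rotation": [
    [0,0,0],
    [0,0,0],
    [0,0,0],
    [0,0,0],
    [0,0,0],
    [0,0,0],
    [0,0,0],
    [0,0,0],
    [0,0,0],
    [0,0,0],
    [0,0,0],
    [0,0,0],
    [0,0,0],
    [0,0,0],
    [0,0,0],
    [0,0,0],
    [0,0,0],
    [0,0,0]
  ],
  "delta_pos": [
    [4,-0.3,2],
    [6.65,-0.5,4],
    [6.65,-0.5,7],
    [6.65,-0.5,10],
    [6.65,-0.5,13],
    [6.65,-0.5,15],
    [6.65,-0.5,16.5],
    [6.65,-0.5,17.5],
    [6.65,-0.5,18.2],
    [6.65,-0.5,18.2],
    [6.65,-0.5,18.2],
    [6.65,-0.5,18.2],
    [6.65,-0.5,18.2],
    [6.65,-0.5,18.2],
    [6.65,-0.5,18.2],
    [6.65,-0.5,18.2],
    [6.65,-0.5,18.2],
    [6.65,-0.5,18.2]
  ],
  "fingers": [0.4,0.4,0.4,0.4,0.4,0.4,0.4,0.4,0.4,0.4,0.4,-1,-1,-1,-1,-1,-1,-1]
}}

```text
t: 8.45
ee_pos: [491.4, 205.6, 13.5]
eef_rot: [3.142, -0.0, 1.541]
wrist_force: [-0.0, 0.2, 0.4]
opening: -0.004
finger_force: 0.0
```

{"method": "move_arm", "body": {
  "rotation": [
    [0,0,0],
    [0,0,0],
    [0,0,0],
    [0,0,0],
    [0,0,0]
  ],
  "delta_pos": [
    [0,0,-3],
    [0,0,-7],
    [-3,0,-11],
    [-6,0,-15],
    [-6,0,-15]
  ],
  "fingers": [-1,-1,-1,-1,-1]
}}

```text
t: 8.87
ee_pos: [491.5, 142.7, 168.0]
eef_rot: [3.137, -0.002, 1.538]
wrist_force: [1.0, -0.8, -0.6]
opening: 0.001
finger_force: 0.0
```

Run:
```python
from h import *
s=bot.sense();print(s['ee_pos'],s['opening'],np.degrees(s['eef_rot']))
d=cam('wrist'); np.save('wrist3.npy',d,allow_pickle=True)
c=cam('scene'); np.save('scene4.npy',c,allow_pickle=True)
a=cv2.resize(d['color'][0:230,150:350],(400,460),interpolation=2); b=cv2.resize(c['color'][200:315,180:280],(400,460),interpolation=2)
cv2.imwrite('pics/c5.png',cv2.cvtColor(np.hstack([a,b]),cv2.COLOR_RGB2BGR))
```

```text
[491.45657312 142.6921923  168.02506889] 0.0009626231621863642 [ 1.79721040e+02 -1.22261834e-01  8.81027999e+01]
```

View pics/c5.png

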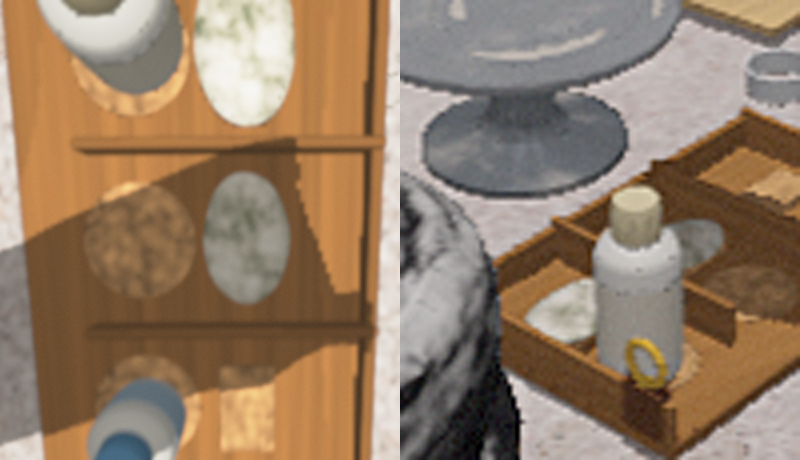

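Run:
```python
from h import *
w2=load('wrist2.npy');w3=load('wrist3.npy');c=load('scene4.npy')
b3=(150+246/2,238/2); bc=(180+295/4,200+243/4)
print('brooch M',tri((w3,*b3),(c,*bc)),tri((w2,271,112),(c,*bc)),pt(w3,*b3,22),pt(c,*bc,22))
print('corkspot',tri((w3,150+139/2,119.5),(c,180+360/4,200+290/4)))
# predicted pixel extents of brooch ellipse semi 20.5 x 30 at z=20
for ex in (20.5,22,24): print(proj(w3,[[491-ex,205,20],[491+ex,205,20],[491,205-30,20],[491,205+30,20]]))
```

```text
brooch M [487.5 200.8  20.3] [487.3 201.8  20.9] [490.9 203.8  22. ] [482.6 199.7  22. ]
corkspot [436.7 202.8  10.5]
[[251.3 118.4]
 [294.9 116.9]
 [274.2 149.8]
 [271.9  83.8]]
[[249.7 118.5]
 [296.5 116.8]
 [274.2 149.8]
 [271.9  83.8]]
[[247.5 118.6]
 [298.6 116.8]
 [274.2 149.8]
 [271.9  83.8]]
```

Run:
```python
from h import *
c=load('scene3.npy')
for z in (79.5,85,90,95,100): print(z,((proj(c,[[488-27,20.7,z],[488+27,20.7,z]])-[180,150])*3).round().tolist())
w3=load('wrist3.npy')
print(proj(w3,[[491.5,142.7,z] for z in (168,175,180,187)]))
im=w3['color'][200:420,150:400]
cv2.imwrite('pics/c6.png',cv2.resize(cv2.cvtColor(im,cv2.COLOR_RGB2BGR),(500,440),interpolation=2))
```

```text
79.5 [[381.0, 188.0], [328.0, 169.0]]
85 [[382.0, 182.0], [328.0, 163.0]]
90 [[382.0, 176.0], [329.0, 158.0]]
95 [[382.0, 171.0], [329.0, 152.0]]
100 [[382.0, 166.0], [329.0, 147.0]]
[[276.4 235.7]
 [276.5 240.3]
 [276.5 243.8]
 [276.5 249.1]]
```

View pics/c6.png

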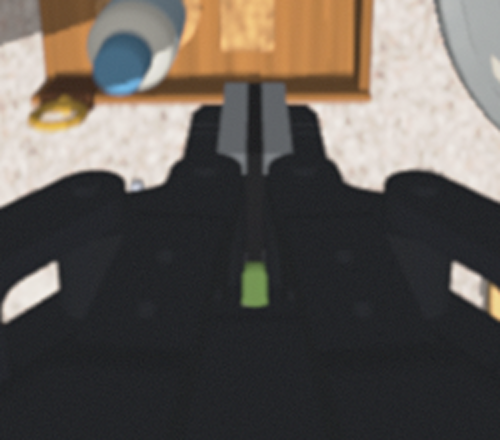

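Run:
```python
from h import *
go(491.2,204.8,10,88.3);go(491.2,204.8,2,88.3)
c=load('scene3.npy'); w3=load('wrist3.npy')
print([(z,((proj(c,[[488,20.7,z]])-[180,150])*3).round().tolist()) for z in (36,46,56)])
for z in (168,178,188,195): print(z,((proj(w3,[[483,153.7,z],[500,153.7,z]])-[150,200])*2).round().tolist())
```

```text
d [6.04, -0.3, 15.67] rot [0.27, -0.17, -0.21] rows>=4.0
d [6.03, -0.3, 16.47] rot [0.27, -0.17, -0.21] rows>=4.2
[(36, [[353.0, 224.0]]), (46, [[353.0, 213.0]]), (56, [[354.0, 203.0]])]
168 [[220.0, 35.0], [283.0, 33.0]]
178 [[219.0, 46.0], [284.0, 44.0]]
188 [[217.0, 59.0], [286.0, 57.0]]
195 [[215.0, 69.0], [288.0, 67.0]]
```

{"method": "move_arm", "body": {
  "rotation": [
    [0.2,-0.2,-0.2],
    [0.2,-0.2,-0.2],
    [0.2,-0.2,-0.2],
    [0.2,-0.2,-0.2],
    [0.2,-0.2,-0.2],
    [0.2,-0.2,-0.2],
    [0.2,-0.2,-0.2],
    [0.2,-0.2,-0.2],
    [0.2,-0.2,-0.2],
    [0.2,-0.2,-0.2],
    [0.2,-0.2,-0.2]
  ],
  "delta_pos": [
    [3,-0.1,0],
    [6,-0.3,2],
    [6,-0.3,5],
    [6,-0.3,9],
    [6,-0.3,12],
    [6,-0.3,14],
    [6,-0.3,15],
    [6,-0.3,15.6],
    [6,-0.3,16],
    [6,-0.3,16.2],
    [6,-0.3,16.2]
  ],
  "fingers": [0.4,0.4,0.4,0.4,0.4,0.4,0.4,0.4,0.4,0.4,0.4]
}}

```text
t: 9.88
ee_pos: [488.8, 206.0, 2.0]
eef_rot: [-3.139, 0.003, 1.544]
wrist_force: [0.2, -0.1, 0.6]
opening: 0.701
finger_force: 0.0
```

{"method": "move_arm", "body": {
  "rotation": [
    [0,0,0],
    [0,0,0],
    [0,0,0],
    [0,0,0]
  ],
  "delta_pos": [
    [0,0.1,0.1],
    [0,0.1,0.2],
    [0,0.1,0.3],
    [0,0.1,0.3]
  ],
  "fingers": [0.4,0.4,0.4,0.4]
}}

```text
t: 10.22
ee_pos: [489.4, 205.7, -1.4]
eef_rot: [-3.138, 0.003, 1.544]
wrist_force: [-0.4, 0.7, -0.1]
opening: 0.701
finger_force: 0.0
```

{"method": "move_arm", "body": {
  "rotation": [
    [0,0,0],
    [0,0,0],
    [0,0,0],
    [0,0,0]
  ],
  "delta_pos": [
    [0,0.1,0.1],
    [0,0.1,0.2],
    [0,0.1,0.3],
    [0,0.1,0.3]
  ],
  "fingers": [0.4,0.4,0.4,0.4]
}}

```text
t: 10.55
ee_pos: [490.2, 205.5, -4.9]
eef_rot: [-3.138, 0.004, 1.544]
wrist_force: [1.4, -0.5, -0.5]
opening: 0.7
finger_force: 0.0
```

{"method": "move_arm", "body": {
  "rotation": [
    [0,0,0],
    [0,0,0],
    [0,0,0],
    [0,0,0],
    [0,0,0],
    [0,0,0]
  ],
  "delta_pos": [
    [0,0,0],
    [0,0,0],
    [0,0,0],
    [0,0,0],
    [0,0,0],
    [0,0,0]
  ],
  "fingers": [0.2,0,-0.1,-0.3,-0.5,-0.5]
}}

```text
t: 11.05
ee_pos: [490.3, 205.6, -4.6]
eef_rot: [-3.138, 0.003, 1.544]
wrist_force: [-0.3, 0.0, -0.4]
opening: 0.253
finger_force: 0.0
```

{"method": "move_arm", "body": {
  "rotation": [
    [0,0,0],
    [0,0,0],
    [0,0,0],
    [0,0,0],
    [0,0,0],
    [0,0,0],
    [0,0,0],
    [0,0,0]
  ],
  "delta_pos": [
    [0,0,0],
    [0,0,0],
    [0,0,0.2],
    [0,0,0.4],
    [0,0,0.6],
    [0,0,0.8],
    [0,0,1],
    [0,0,1]
  ],
  "fingers": [0.4,0.4,0.4,0.4,0.4,0.4,0.4,0.4]
}}

```text
t: 11.72
ee_pos: [490.0, 205.4, -15.1]
eef_rot: [-3.138, 0.004, 1.544]
wrist_force: [-0.3, -0.6, 0.4]
opening: 0.7
finger_force: 0.0
```

Run:
```python
from h import *
s=bot.sense();print(s['ee_pos'],s['opening'],s['wrist_force'],np.degrees(s['eef_rot']))
c=cam('scene');d=cam('side');w=cam('wrist')
np.save('scene5.npy',c,allow_pickle=True);np.save('side5.npy',d,allow_pickle=True);np.save('wrist5.npy',w,allow_pickle=True)
a=cv2.resize(c['color'][180:310,180:300],(400,433),interpolation=2); b=cv2.resize(w['color'][130:260,200:320],(400,433),interpolation=2)
cv2.imwrite('pics/c7.png',cv2.cvtColor(np.hstack([a,b]),cv2.COLOR_RGB2BGR))
p=s['ee_pos']
for dz in (0,20,40,60): print(dz,((proj(c,[p+[0,0,dz]])-[180,180])*400/120).round().tolist(),((proj(w,[p+[0,0,dz]])-[200,130])*400/120).round().tolist())
```

```text
[489.96848585 205.39477279 -15.1208399 ] 0.69981736755088 [-0.33934224 -0.57661637  0.44043982] [-179.76593996    0.21903784   88.48776531]
0 [[233.0, 314.0]] [[253.0, 352.0]]
20 [[233.0, 290.0]] [[252.0, 400.0]]
40 [[232.0, 266.0]] [[251.0, 461.0]]
60 [[232.0, 241.0]] [[250.0, 540.0]]
```

View pics/c7.png

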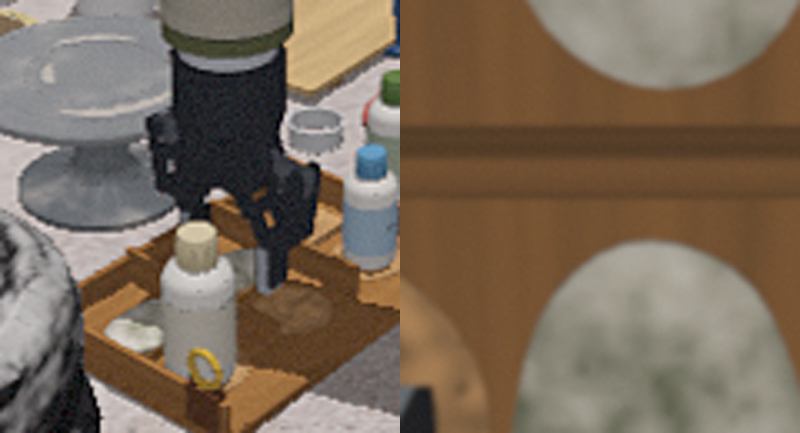

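{"method": "move_arm", "body": {
  "rotation": [
    [0,0,0],
    [0,0,0],
    [0,0,0],
    [0,0,0],
    [0,0,0],
    [0,0,0]
  ],
  "delta_pos": [
    [0,0,0],
    [0,0,0],
    [0,0,0],
    [0,0,0],
    [0,0,0],
    [0,0,0]
  ],
  "fingers": [0.2,0,-0.1,-0.2,-0.3,-0.3]
}}

```text
t: 12.37
ee_pos: [490.4, 205.6, -13.8]
eef_rot: [-3.138, 0.003, 1.544]
wrist_force: [-3.8, -2.1, 10.1]
opening: 0.414
finger_force: 58.8
```

{"method": "move_arm", "body": {
  "rotation": [
    [0,0,0],
    [0,0,0],
    [0,0,0],
    [0,0,0],
    [0,0,0],
    [0,0,0],
    [0,0,0],
    [0,0,0]
  ],
  "delta_pos": [
    [0,0,0],
    [0,0,-0.5],
    [0,0,-1.5],
    [0,0,-4],
    [0,0,-7],
    [0,0,-11],
    [0,0,-14],
    [0,0,-14]
  ],
  "fingers": [-0.5,-0.5,-0.5,-0.5,-0.5,-0.5,-0.5,-0.5]
}}

```text
t: 13.03
ee_pos: [494.1, 207.4, 132.6]
eef_rot: [3.137, -0.002, 1.544]
wrist_force: [1.2, -0.4, 0.3]
opening: 0.408
finger_force: 59.9
```

Run:
```python
from h import *
s=bot.sense();print(s['ee_pos'],s['opening'],s['finger_force'],s['wrist_force'])
c=load('scene3.npy');w1=load('wrist1.npy');sd=load('side0.npy')
print('near corner',pt(c,180+278/3,150+178/3,16)); print('left',pt(c,180+200/3,150+130/3,16))
print('w1 edge',pt(w1,545/1.42857,440/1.42857,16),pt(w1,545/1.42857,500/1.42857,16))
for u,v in((112,80),(236,80),(100,183),(236,183)): print(pt(sd,200+u/3.4,140+v/3.4,16))
d=cam('scene');np.save('scene6.npy',d,allow_pickle=True)
a=cv2.resize(d['color'][120:250,150:310],(640,520),interpolation=2)
cv2.imwrite('pics/c8.png',cv2.cvtColor(a,cv2.COLOR_RGB2BGR))
```

```text
[494.08701902 207.41967176 132.5698208 ] 0.40849933368008406 59.932254664599895 [ 1.16749081 -0.41229055  0.26522892]
near corner [612.6 -35.1  16. ]
left [735.2 -66.8  16. ]
w1 edge [622.6 -57.8  16. ] [ 628.7 -130.2   16. ]
[ 749.8 -284.6   16. ]
[ 629.1 -285.3   16. ]
[737.8 -82.7  16. ]
[620.1 -83.3  16. ]
```

View pics/c8.png

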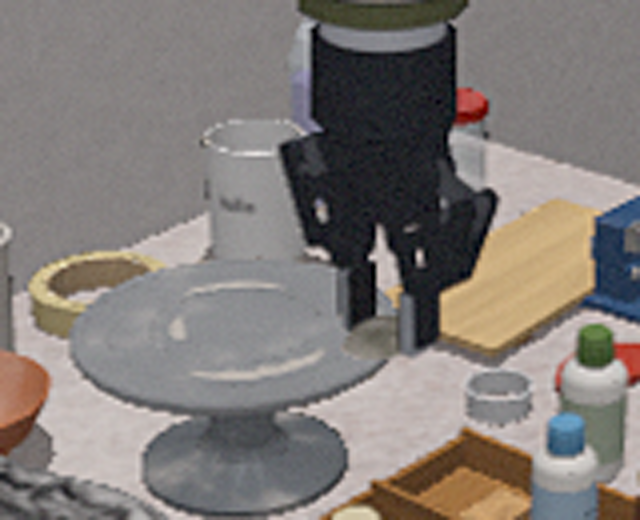

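Run:
```python
from h import *
sd=load('side0.npy')
for u,v in((235,150),(313,150),(235,120)): print('vise',pt(sd,200+u/3.4,140+v/3.4,0))
for u,v in((237,55),(305,55)): print('vise top@55',pt(sd,200+u/3.4,140+v/3.4,55))
go(679,-85,132.6,88.4);go(679,-85,0,88.4)
```

```text
vise [ 625.4 -172.3    0. ]
vise [ 553.8 -172.7    0. ]
vise [ 628.1 -231.8    0. ]
vise top@55 [ 626.1 -259.3   55. ]
vise top@55 [ 561.7 -259.7   55. ]
d [-28.69, 19.39, -0.28] rot [0.12, -0.04, 0.07] rows>=8.3
d [-28.7, 19.36, 12.98] rot [0.12, -0.04, 0.07] rows>=8.9
```

{"method": "move_arm", "body": {
  "rotation": [
    [0,0,0],
    [0,0,0],
    [0,0,0],
    [0,0,0],
    [0,0,0],
    [0,0,0],
    [0,0,0],
    [0,0,0],
    [0,0,0],
    [0,0,0],
    [0,0,0],
    [0,0,0],
    [0,0,0],
    [0,0,0],
    [0,0,0],
    [0,0,0],
    [0,0,0],
    [0,0,0],
    [0,0,0],
    [0,0,0]
  ],
  "delta_pos": [
    [-2,1.4,0],
    [-5,3.4,0],
    [-8,5.4,0],
    [-11,7.4,0],
    [-14,9.5,0],
    [-17,11.5,0],
    [-20,13.5,0],
    [-23,15.5,0],
    [-26,17.5,0],
    [-28,19,0],
    [-28.7,19.4,0],
    [-28.7,19.4,0],
    [-28.7,19.4,2],
    [-28.7,19.4,5],
    [-28.7,19.4,8],
    [-28.7,19.4,10],
    [-28.7,19.4,11.5],
    [-28.7,19.4,12.5],
    [-28.7,19.4,13],
    [-28.7,19.4,13]
  ],
  "fingers": [-0.5,-0.5,-0.5,-0.5,-0.5,-0.5,-0.5,-0.5,-0.5,-0.5,-0.5,-0.5,-0.5,-0.5,-0.5,-0.5,-0.5,-0.5,-0.5,-0.5]
}}

```text
t: 14.75
ee_pos: [676.4, -85.8, -4.7]
eef_rot: [-3.137, 0.003, 1.545]
wrist_force: [-0.5, 0.7, -0.1]
opening: 0.41
finger_force: 60.0
```

{"method": "move_arm", "body": {
  "rotation": [
    [0,0,0],
    [0,0,0],
    [0,0,0],
    [0,0,0],
    [0,0,0]
  ],
  "delta_pos": [
    [0,0,0.3],
    [0,0,0.6],
    [0,0,0.9],
    [0,0,1],
    [0,0,1]
  ],
  "fingers": [-0.5,-0.5,-0.5,-0.5,-0.5]
}}

```text
t: 15.17
ee_pos: [676.6, -86.4, -14.4]
eef_rot: [-3.138, 0.003, 1.544]
wrist_force: [0.5, 0.2, -0.5]
opening: 0.41
finger_force: 60.0
```

{"method": "move_arm", "body": {
  "rotation": [
    [0,0,0],
    [0,0,0],
    [0,0,0]
  ],
  "delta_pos": [
    [0,0,0.1],
    [0,0,0.2],
    [0,0,0.2]
  ],
  "fingers": [-0.5,-0.5,-0.5]
}}

```text
t: 15.42
ee_pos: [676.9, -86.5, -15.0]
eef_rot: [-3.139, 0.003, 1.544]
wrist_force: [-5.1, 1.6, 10.2]
opening: 0.418
finger_force: 66.7
```

{"method": "move_arm", "body": {
  "rotation": [
    [0,0,0],
    [0,0,0],
    [0,0,0],
    [0,0,0],
    [0,0,0],
    [0,0,0],
    [0,0,0],
    [0,0,0]
  ],
  "delta_pos": [
    [0,0,-0.2],
    [0,0,-0.2],
    [0,0,-0.2],
    [0,0,-1],
    [0,0,-4],
    [0,0,-8],
    [0,0,-12],
    [0,0,-14]
  ],
  "fingers": [0,0.4,0.4,0.4,0.4,0.4,0.4,1]
}}

```text
t: 16.08
ee_pos: [678.9, -86.6, 129.6]
eef_rot: [3.139, 0.004, 1.544]
wrist_force: [0.5, -0.7, 1.1]
opening: 0.822
finger_force: 0.0
```

Run:
```python
from h import *
s=bot.sense();print(s['ee_pos'],s['opening'],s['wrist_force'])
w=cam('wrist');np.save('wrist7.npy',w,allow_pickle=True)
c=cam('scene');np.save('scene7.npy',c,allow_pickle=True)
a=cv2.resize(w['color'],(560,420)); b=cv2.resize(c['color'][150:250,220:277],(239,420),interpolation=2)
cv2.imwrite('pics/c9.png',cv2.cvtColor(np.hstack([a,b]),cv2.COLOR_RGB2BGR))
go(491.4,19.4,s['ee_pos'][2],88.4);go(491.4,19.4,36,88.4)
```

```text
[678.86350362 -86.64579187 129.58805262] 0.8222796850745314 [ 0.53186994 -0.67494762  1.0898099 ]
d [10.11, -19.1, -0.13] rot [0.26, 0.21, 0.07] rows>=5.2
d [10.14, -19.14, 9.22] rot [0.26, 0.21, 0.07] rows>=5.6
```

View pics/c9.png

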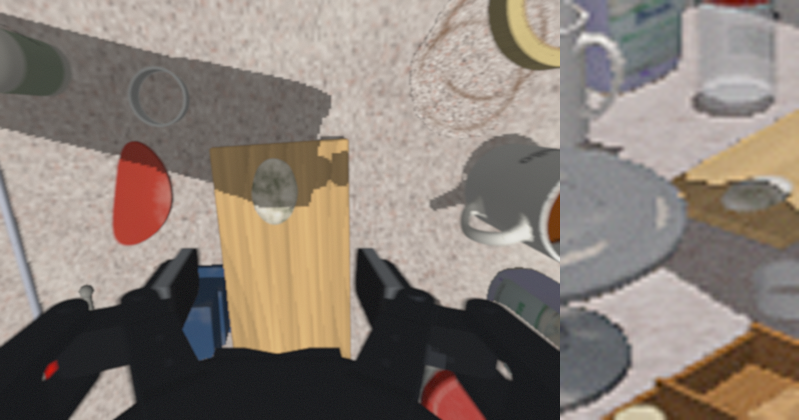

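Run:
```python
from h import *
w=load('wrist7.npy')
for n,u,v,z in(('br',273,190,20),('TL',211,150,16),('TR',348,138,16),('Ledge',229,300,16),('Redge',349,300,16),('mossaxis top?',20,65,50),('ringc',159,97,18)): print(n,pt(w,u,v,z))
```

```text
br [676.  -85.9  20. ]
TL [623.9 -50.2  16. ]
TR [741.2 -43.3  16. ]
Ledge [ 629.7 -195.6   16. ]
Redge [ 746.7 -199.    16. ]
mossaxis top? [500.3  16.7  50. ]
ringc [585.2  -5.8  18. ]
```

{"method": "move_arm", "body": {
  "rotation": [
    [0.2,0.2,0],
    [0.2,0.2,0],
    [0.2,0.2,0],
    [0.2,0.2,0],
    [0.2,0.2,0],
    [0.2,0.2,0],
    [0.2,0.2,0],
    [0.2,0.2,0],
    [0.2,0.2,0],
    [0.2,0.2,0],
    [0.2,0.2,0],
    [0.2,0.2,0],
    [0.2,0.2,0],
    [0.2,0.2,0],
    [0.2,0.2,0],
    [0.2,0.2,0],
    [0.2,0.2,0],
    [0.2,0.2,0],
    [0.2,0.2,0],
    [0.2,0.2,0]
  ],
  "delta_pos": [
    [2,-4,0],
    [4,-8,0],
    [6,-12,0],
    [8,-15.5,0],
    [10,-19,0],
    [10.1,-19.1,0],
    [10.1,-19.1,0],
    [10.1,-19.1,2],
    [10.1,-19.1,5],
    [10.1,-19.1,7.5],
    [10.1,-19.1,9],
    [10.1,-19.1,9.2],
    [10.1,-19.1,9.2],
    [10.1,-19.1,9.2],
    [10.1,-19.1,9.2],
    [10.1,-19.1,9.2],
    [10.1,-19.1,9.2],
    [10.1,-19.1,9.2],
    [10.1,-19.1,9.2],
    [10.1,-19.1,9.2]
  ],
  "fingers": [1,1,1,1,1,1,1,1,1,1,1,1,1,0.5,0,-0.5,-0.5,-0.5,-0.5,-0.5]
}}

```text
t: 17.85
ee_pos: [489.3, 20.0, 33.4]
eef_rot: [-3.136, -0.001, 1.544]
wrist_force: [-3.7, -0.9, 11.3]
opening: 0.442
finger_force: 58.8
```

{"method": "move_arm", "body": {
  "rotation": [
    [0,0,0],
    [0,0,0],
    [0,0,0],
    [0,0,0],
    [0,0,0],
    [0,0,0],
    [0,0,0],
    [0,0,0],
    [0,0,0],
    [0,0,0],
    [0,0,0],
    [0,0,0],
    [0,0,0],
    [0,0,0],
    [0,0,0],
    [0,0,0],
    [0,0,0],
    [0,0,0],
    [0,0,0]
  ],
  "delta_pos": [
    [0,0,-1],
    [0,0,-4],
    [0,0,-7.5],
    [0,0,-11],
    [0,0,-12.6],
    [3,-0.8,-12.6],
    [6,-1.7,-12.6],
    [9,-2.6,-12.6],
    [12,-3.5,-12.6],
    [15,-4.4,-12.6],
    [17.5,-5,-12.6],
    [18.3,-5.2,-12.6],
    [18.3,-5.2,-12.6],
    [18.3,-5.2,-12.6],
    [18.3,-5.2,-9],
    [18.3,-5.2,-6],
    [18.3,-5.2,-3.5],
    [18.3,-5.2,-2],
    [18.3,-5.2,-2]
  ],
  "fingers": [-0.5,-0.5,-0.5,-0.5,-0.5,-0.5,-0.5,-0.5,-0.5,-0.5,-0.5,-0.5,-0.5,-0.5,-0.5,-0.5,-0.5,-0.5,-0.5]
}}

```text
t: 19.43
ee_pos: [440.2, 200.9, 49.7]
eef_rot: [-3.131, 0.004, 1.542]
wrist_force: [-0.1, 0.3, -2.1]
opening: 0.44
finger_force: 60.5
```

Run:
```python
from h import *
s=bot.sense();print(s['ee_pos'],s['opening'],s['wrist_force'])
go(441.9,204.5,45,88.4)
```

```text
[440.16547541 200.90994591  49.68127091] 0.43998731985263223 [-0.06206976  0.32810148 -2.08041927]
d [0.37, 0.17, 0.47] rot [-0.62, 0.21, -0.06] rows>=0.1
```

{"method": "move_arm", "body": {
  "rotation": [
    [-0.5,0.2,0],
    [-0.5,0.2,0],
    [-0.5,0.2,0],
    [-0.5,0.2,0],
    [-0.5,0.2,0]
  ],
  "delta_pos": [
    [0.35,0.15,0.2],
    [0.35,0.15,0.5],
    [0.35,0.15,0.7],
    [0.35,0.15,0.8],
    [0.35,0.15,0.8]
  ],
  "fingers": [-0.5,-0.5,-0.5,-0.5,-0.5]
}}

```text
t: 19.85
ee_pos: [443.3, 207.5, 44.8]
eef_rot: [3.139, -0.004, 1.544]
wrist_force: [0.1, -1.1, -1.1]
opening: 0.439
finger_force: 60.5
```

{"method": "move_arm", "body": {
  "rotation": [
    [0,0,0],
    [0,0,0],
    [0,0,0],
    [0,0,0],
    [0,0,0],
    [0,0,0]
  ],
  "delta_pos": [
    [-0.2,0,0],
    [-0.2,0,0.1],
    [-0.2,0,0.2],
    [-0.2,0,0.3],
    [-0.2,0,0.3],
    [-0.2,0,0.3]
  ],
  "fingers": [-0.5,-0.5,-0.5,-0.5,-0.5,-0.5]
}}

```text
t: 20.35
ee_pos: [443.7, 206.0, 43.3]
eef_rot: [3.139, -0.005, 1.544]
wrist_force: [-7.0, -4.1, 21.8]
opening: 0.435
finger_force: 63.6
```

{"method": "move_arm", "body": {
  "rotation": [
    [0,0,0],
    [0,0,0],
    [0,0,0],
    [0,0,0],
    [0,0,0],
    [0,0,0],
    [0,0,0],
    [0,0,0],
    [0,0,0],
    [0,0,0],
    [0,0,0],
    [0,0,0],
    [0,0,0]
  ],
  "delta_pos": [
    [0,0,-0.2],
    [0,0,-0.2],
    [0,0,-0.2],
    [0,0,-0.2],
    [0,0,-2],
    [0,0,-5],
    [0,0,-9],
    [0,0,-12],
    [0,0,-12],
    [0,0,-12],
    [0,0,-12],
    [0,0,-12],
    [0,0,-12]
  ],
  "fingers": [0,1,1,1,1,1,1,1,1,1,1,1,1]
}}

```text
t: 21.43
ee_pos: [442.1, 204.7, 160.1]
eef_rot: [-3.142, -0.002, 1.544]
wrist_force: [-0.4, -0.3, -0.5]
opening: 0.999
finger_force: 0.0
```

Run:
```python
from h import *
s=bot.sense();print(s['ee_pos'],s['opening'],s['wrist_force'])
go(444,290,s['ee_pos'][2],88.4);go(444,290,47,88.4)
# compare moss bottle before/after in scene
c=cam('scene');np.save('scene8.npy',c,allow_pickle=True)
def green(im):
    h=cv2.cvtColor(im,cv2.COLOR_RGB2HSV); m=cv2.inRange(h,(40,90,20),(80,255,160)); m[:,:180]=0;m[:200]=0;m[320:]=0;m[:,350:]=0
    ys,xs=np.nonzero(m); return len(xs),np.median(xs),np.median(ys)
for n in('scene0','scene1','scene8'): print(n,green(load(n+'.npy')['color']))
```

```text
[442.09928397 204.65196623 160.12404007] 0.9993343725520929 [-0.37325705 -0.30493972 -0.53017536]
d [8.54, -0.04, 0.02] rot [-0.0, -0.12, 0.09] rows>=2.0
d [8.51, -0.03, 11.33] rot [-0.0, -0.12, 0.09] rows>=3.4
scene0 (90, np.float64(268.0), np.float64(238.0))
scene1 (107, np.float64(267.0), np.float64(239.0))
scene8 (109, np.float64(265.0), np.float64(239.0))
```

{"method": "move_arm", "body": {
  "rotation": [
    [0,0,0],
    [0,0,0],
    [0,0,0],
    [0,0,0],
    [0,0,0],
    [0,0,0],
    [0,0,0],
    [0,0,0],
    [0,0,0],
    [0,0,0],
    [0,0,0],
    [0,0,0],
    [0,0,0],
    [0,0,0],
    [0,0,0],
    [0,0,0],
    [0,0,0],
    [0,0,0],
    [0,0,0],
    [0,0,0]
  ],
  "delta_pos": [
    [3,0,0],
    [6,0,0],
    [8.5,0,0],
    [8.5,0,0],
    [8.5,0,0],
    [8.5,0,0],
    [8.5,0,2],
    [8.5,0,5],
    [8.5,0,8],
    [8.5,0,10],
    [8.5,0,11],
    [8.5,0,11.3],
    [8.5,0,11.3],
    [8.5,0,11.3],
    [8.5,0,11.3],
    [8.5,0,11.3],
    [8.5,0,11.3],
    [8.5,0,11.3],
    [8.5,0,11.3],
    [8.5,0,11.3]
  ],
  "fingers": [1,1,1,1,1,1,1,1,1,1,1,1,1,1,0.5,0,-0.5,-0.5,-0.5,-0.5]
}}

```text
t: 23.15
ee_pos: [445.5, 291.1, 49.8]
eef_rot: [3.139, -0.005, 1.545]
wrist_force: [-2.8, -0.2, 7.3]
opening: 0.462
finger_force: 58.6
```

{"method": "move_arm", "body": {
  "rotation": [
    [0,0,0],
    [0,0,0],
    [0,0,0],
    [0,0,0],
    [0,0,0],
    [0,0,0],
    [0,0,0],
    [0,0,0],
    [0,0,0],
    [0,0,0],
    [0,0,0],
    [0,0,0],
    [0,0,0],
    [0,0,0],
    [0,0,0],
    [0,0,0],
    [0,0,0],
    [0,0,0],
    [0,0,0],
    [0,0,0]
  ],
  "delta_pos": [
    [0,0,-1],
    [0,0,-4],
    [0,0,-7.5],
    [0,0,-11],
    [0,0,-12.8],
    [0,0,-12.8],
    [-3,0.6,-12.8],
    [-6.5,1.2,-12.8],
    [-10,1.9,-12.8],
    [-13.5,2.6,-12.8],
    [-17,3.2,-12.8],
    [-20.5,3.9,-12.8],
    [-24,4.6,-12.8],
    [-26,5,-12.8],
    [-27,5.1,-12.8],
    [-27,5.1,-12.8],
    [-27,5.1,-12.8],
    [-27,5.1,-9],
    [-27,5.1,-6],
    [-27,5.1,-4]
  ],
  "fingers": [-0.5,-0.5,-0.5,-0.5,-0.5,-0.5,-0.5,-0.5,-0.5,-0.5,-0.5,-0.5,-0.5,-0.5,-0.5,-0.5,-0.5,-0.5,-0.5,-0.5]
}}

```text
t: 24.82
ee_pos: [487.4, 21.3, 85.1]
eef_rot: [-3.141, -0.004, 1.548]
wrist_force: [-0.0, 0.7, -3.3]
opening: 0.46
finger_force: 59.4
```

{"method": "move_arm", "body": {
  "rotation": [
    [0,0,0],
    [0,0,0],
    [0,0,0],
    [0,0,0],
    [0,0,0],
    [0,0,0]
  ],
  "delta_pos": [
    [0,0,2],
    [0,0,3.5],
    [0,0,4.2],
    [0,0,4.4],
    [0,0,4.4],
    [0,0,4.4]
  ],
  "fingers": [-0.5,-0.5,-0.5,-0.5,-0.5,-0.5]
}}

```text
t: 25.32
ee_pos: [489.7, 19.9, 44.6]
eef_rot: [3.139, -0.004, 1.545]
wrist_force: [0.1, -0.4, -1.9]
opening: 0.457
finger_force: 59.4
```

{"method": "move_arm", "body": {
  "rotation": [
    [0,0,0],
    [0,0,0],
    [0,0,0],
    [0,0,0],
    [0,0,0]
  ],
  "delta_pos": [
    [0,0,0.15],
    [0,0,0.3],
    [0,0,0.4],
    [0,0,0.4],
    [0,0,0.4]
  ],
  "fingers": [-0.5,-0.5,-0.5,-0.5,-0.5]
}}

```text
t: 25.73
ee_pos: [489.3, 19.2, 40.0]
eef_rot: [3.139, -0.004, 1.544]
wrist_force: [-0.0, -0.6, -2.0]
opening: 0.459
finger_force: 59.6
```

{"method": "move_arm", "body": {
  "rotation": [
    [0,0,0],
    [0,0,0],
    [0,0,0],
    [0,0,0]
  ],
  "delta_pos": [
    [0,0,0.1],
    [0,0,0.2],
    [0,0,0.2],
    [0,0,0.2]
  ],
  "fingers": [-0.5,-0.5,-0.5,-0.5]
}}

```text
t: 26.07
ee_pos: [489.8, 19.4, 39.7]
eef_rot: [3.139, -0.005, 1.544]
wrist_force: [-8.1, -0.2, 22.7]
opening: 0.458
finger_force: 64.6
```

{"method": "move_arm", "body": {
  "rotation": [
    [0,0,0],
    [0,0,0],
    [0,0,0],
    [0,0,0],
    [0,0,0],
    [0,0,0],
    [0,0,0],
    [0,0,0],
    [0,0,0],
    [0,0,0],
    [0,0,0],
    [0,0,0],
    [0,0,0],
    [0,0,0],
    [0,0,0],
    [0,0,0],
    [0,0,0],
    [0,0,0],
    [0,0,0],
    [0,0,0]
  ],
  "delta_pos": [
    [0,0,-0.2],
    [0,0,-0.2],
    [0,0,-0.2],
    [0,0,-0.2],
    [0,0,-2],
    [0,0,-5],
    [0,0,-9],
    [0,0,-12],
    [3.5,0,-12],
    [7,-0.1,-12],
    [11,-0.2,-12],
    [15,-0.3,-12],
    [19,-0.3,-12],
    [23,-0.4,-12],
    [26,-0.4,-12],
    [26.9,-0.4,-12],
    [26.9,-0.4,-12],
    [26.9,-0.4,-12],
    [26.9,-0.4,-12],
    [26.9,-0.4,-12]
  ],
  "fingers": [0,1,1,1,1,1,1,1,1,1,1,1,1,1,0.4,0.4,0.4,0.4,0.4,0.4]
}}

```text
t: 27.73
ee_pos: [492.5, 285.9, 158.9]
eef_rot: [3.14, -0.003, 1.542]
wrist_force: [-1.0, -0.2, 0.6]
opening: 0.696
finger_force: 0.0
```

Run:
```python
from h import *
s=bot.sense();print(s['ee_pos'],s['opening'],s['wrist_force'])
go(492.5,288.3,30,88.4);go(492.5,288.3,-15,88.4)
```

```text
[492.53551174 285.8815112  158.90344838] 0.6962699086966125 [-0.95315175 -0.23775556  0.64679513]
d [0.2, -0.04, 12.89] rot [0.11, -0.19, -0.06] rows>=3.1
d [0.18, -0.04, 17.39] rot [0.11, -0.19, -0.06] rows>=4.2
```

{"method": "move_arm", "body": {
  "rotation": [
    [0.1,-0.2,0],
    [0.1,-0.2,0],
    [0.1,-0.2,0],
    [0.1,-0.2,0],
    [0.1,-0.2,0],
    [0.1,-0.2,0],
    [0.1,-0.2,0],
    [0.1,-0.2,0],
    [0.1,-0.2,0],
    [0.1,-0.2,0],
    [0.1,-0.2,0],
    [0.1,-0.2,0]
  ],
  "delta_pos": [
    [0.2,0,3],
    [0.2,0,6],
    [0.2,0,9.5],
    [0.2,0,12.5],
    [0.2,0,14],
    [0.2,0,15],
    [0.2,0,15.8],
    [0.2,0,16.3],
    [0.2,0,16.7],
    [0.2,0,17],
    [0.2,0,17.2],
    [0.2,0,17.2]
  ],
  "fingers": [0.4,0.4,0.4,0.4,0.4,0.4,0.4,0.4,0.4,0.4,0.4,0.4]
}}

```text
t: 28.73
ee_pos: [492.5, 290.5, -13.0]
eef_rot: [3.141, -0.0, 1.544]
wrist_force: [0.3, -0.3, 0.1]
opening: 0.701
finger_force: 0.0
```

{"method": "move_arm", "body": {
  "rotation": [
    [0,0,0],
    [0,0,0],
    [0,0,0],
    [0,0,0],
    [0,0,0],
    [0,0,0],
    [0,0,0],
    [0,0,0],
    [0,0,0]
  ],
  "delta_pos": [
    [-0.1,0,0.1],
    [-0.2,0,0.2],
    [-0.2,0,0.2],
    [-0.2,0,0.2],
    [-0.2,0,0.2],
    [-0.2,0,0.2],
    [-0.2,0,0.2],
    [-0.2,0,0.2],
    [-0.2,0,0.2]
  ],
  "fingers": [0.4,0.4,0.4,0.2,0,-0.1,-0.2,-0.3,-0.3]
}}

```text
t: 29.48
ee_pos: [492.5, 288.5, -14.4]
eef_rot: [3.142, -0.0, 1.544]
wrist_force: [-3.9, -2.8, 9.3]
opening: 0.454
finger_force: 59.1
```

{"method": "move_arm", "body": {
  "rotation": [
    [0,0,0],
    [0,0,0],
    [0,0,0],
    [0,0,0],
    [0,0,0],
    [0,0,0],
    [0,0,0],
    [0,0,0],
    [0,0,0],
    [0,0,0],
    [0,0,0],
    [0,0,0],
    [0,0,0],
    [0,0,0],
    [0,0,0],
    [0,0,0],
    [0,0,0],
    [0,0,0],
    [0,0,0],
    [0,0,0]
  ],
  "delta_pos": [
    [0,0,-0.5],
    [0,0,-2],
    [0,0,-5],
    [0,0,-8.5],
    [0,0,-12],
    [0,0,-14.5],
    [0,0,-14.5],
    [-3,1.4,-14.5],
    [-6.5,3,-14.5],
    [-10,4.6,-14.5],
    [-13.5,6.3,-14.5],
    [-17,7.9,-14.5],
    [-20.5,9.5,-14.5],
    [-24,11.1,-14.5],
    [-27.5,12.8,-14.5],
    [-31,14.4,-14.5],
    [-34.5,16,-14.5],
    [-38,17.6,-14.5],
    [-41.5,19.3,-14.5],
    [-44.3,20.5,-14.5]
  ],
  "fingers": [-0.5,-0.5,-0.5,-0.5,-0.5,-0.5,-0.5,-0.5,-0.5,-0.5,-0.5,-0.5,-0.5,-0.5,-0.5,-0.5,-0.5,-0.5,-0.5,-0.5]
}}

```text
t: 31.15
ee_pos: [685.9, -163.1, 129.2]
eef_rot: [-3.141, 0.001, 1.543]
wrist_force: [0.3, -1.0, 0.1]
opening: 0.455
finger_force: 60.4
```

{"method": "move_arm", "body": {
  "rotation": [
    [0,0,0],
    [0,0,0],
    [0,0,0]
  ],
  "delta_pos": [
    [0,0,0],
    [0,0,0],
    [0,0,0]
  ],
  "fingers": [-0.5,-0.5,-0.5]
}}

```text
t: 31.4
ee_pos: [685.4, -159.1, 129.1]
eef_rot: [-3.141, -0.001, 1.545]
wrist_force: [0.0, 1.4, 0.2]
opening: 0.454
finger_force: 60.4
```

Run:
```python
from h import *
s=bot.sense();print(s['ee_pos'],s['opening'],s['wrist_force'])
go(686,-160,-5,88.4)
```

```text
[ 685.37569274 -159.1445624   129.10514496] 0.4544366764847455 [0.03629022 1.42498341 0.19098167]
d [-0.09, 0.08, 13.41] rot [-0.05, -0.04, 0.1] rows>=3.2
```

{"method": "move_arm", "body": {
  "rotation": [
    [0,0,0],
    [0,0,0],
    [0,0,0],
    [0,0,0],
    [0,0,0],
    [0,0,0],
    [0,0,0],
    [0,0,0],
    [0,0,0],
    [0,0,0]
  ],
  "delta_pos": [
    [-0.2,0,3],
    [-0.2,0,6],
    [-0.2,0,9],
    [-0.2,0,11.5],
    [-0.2,0,12.5],
    [-0.2,0,13.2],
    [-0.2,0,13.8],
    [-0.2,0,14.1],
    [-0.2,0,14.2],
    [-0.2,0,14.2]
  ],
  "fingers": [-0.5,-0.5,-0.5,-0.5,-0.5,-0.5,-0.5,-0.5,-0.5,-0.5]
}}

```text
t: 32.23
ee_pos: [686.1, -161.9, -11.3]
eef_rot: [3.14, 0.0, 1.544]
wrist_force: [-0.0, 1.4, -0.4]
opening: 0.454
finger_force: 60.4
```

{"method": "move_arm", "body": {
  "rotation": [
    [0,0,0],
    [0,0,0],
    [0,0,0]
  ],
  "delta_pos": [
    [0,0,0.1],
    [0,0,0.2],
    [0,0,0.2]
  ],
  "fingers": [-0.5,-0.5,-0.5]
}}

```text
t: 32.48
ee_pos: [685.6, -161.9, -14.0]
eef_rot: [3.141, -0.0, 1.544]
wrist_force: [0.4, 0.5, -0.1]
opening: 0.457
finger_force: 60.4
```

{"method": "move_arm", "body": {
  "rotation": [
    [0,0,0],
    [0,0,0],
    [0,0,0],
    [0,0,0]
  ],
  "delta_pos": [
    [0,0,0.1],
    [0,0,0.2],
    [0,0,0.25],
    [0,0,0.25]
  ],
  "fingers": [-0.5,-0.5,-0.5,-0.5]
}}

```text
t: 32.82
ee_pos: [685.7, -161.9, -15.4]
eef_rot: [3.141, -0.0, 1.544]
wrist_force: [-4.9, 2.4, 10.1]
opening: 0.458
finger_force: 66.3
```

Contact; release, then return for the bone bottle at (489.5, 19.3).

{"method": "move_arm", "body": {
  "rotation": [
    [0,0,0],
    [0,0,0],
    [0,0,0],
    [0,0,0],
    [0,0,0],
    [0,0,0],
    [0,0,0],
    [0,0,0],
    [0,0,0],
    [0,0,0],
    [0,0,0]
  ],
  "delta_pos": [
    [0,0,-0.2],
    [0,0,-0.2],
    [0,0,-0.2],
    [0,0,-1],
    [0,0,-4],
    [0,0,-8],
    [0,0,-12],
    [0,0,-15.5],
    [0,0,-17],
    [0,0,-17],
    [0,0,-17]
  ],
  "fingers": [0,0.4,0.4,0.4,0.4,0.4,0.4,1,1,1,1]
}}

```text
t: 33.73
ee_pos: [685.9, -162.0, 153.9]
eef_rot: [3.14, -0.0, 1.544]
wrist_force: [0.3, 1.2, -0.4]
opening: 1.004
finger_force: 0.0
```

Run:
```python
from h import *
s=bot.sense();print(s['ee_pos'],s['opening'],s['wrist_force'])
w=cam('wrist');np.save('wrist9.npy',w,allow_pickle=True)
go(489.6,19.3,s['ee_pos'][2],88.4);go(489.6,19.3,40,88.4)
# expected brooch pixels, then grey-ish (low saturation) blobs on the board
P=proj(w,[[676,-86,20],[685.7,-162,20]]);print(P)
h=cv2.cvtColor(w['color'],cv2.COLOR_RGB2HSV)
m=((h[...,1]<70)&(h[...,2]>60)).astype(np.uint8)
poly=proj(w,[[630,-55,16],[735,-55,16],[742,-260,16],[637,-260,16]]).astype(np.int32)
b=np.zeros_like(m);cv2.fillPoly(b,[poly],1);m&=b
n,l,st,ce=cv2.connectedComponentsWithStats(m)
for i in range(1,n):
    if st[i,4]>100: print(st[i],ce[i],pt(w,*ce[i],20))
```

```text
[ 685.8868025  -161.95011119  153.89862688] 1.003752246726429 [ 0.34168186  1.23407134 -0.38288286]
d [17.58, -20.03, -0.13] rot [-0.05, -0.02, 0.09] rows>=6.4
d [17.57, -20.02, 11.26] rot [-0.05, -0.02, 0.09] rows>=6.9
[[262.8 101.8]
 [276.1 185.4]]
[ 242   68   45   70 2441] [263.81114297 102.7541991 ] [676.8 -86.8  20. ]
[ 253  150   46   70 2539] [276.08625443 184.5789681 ] [ 685.7 -161.2   20. ]
```

{"method": "move_arm", "body": {
  "rotation": [
    [0,0,0],
    [0,0,0],
    [0,0,0],
    [0,0,0],
    [0,0,0],
    [0,0,0],
    [0,0,0],
    [0,0,0],
    [0,0,0],
    [0,0,0],
    [0,0,0],
    [0,0,0],
    [0,0,0],
    [0,0,0],
    [0,0,0]
  ],
  "delta_pos": [
    [2.5,-2.8,0],
    [5,-5.7,0],
    [7.5,-8.5,0],
    [10,-11.4,0],
    [12.5,-14.2,0],
    [15,-17.1,0],
    [17.6,-20,0],
    [17.6,-20,0],
    [17.6,-20,0],
    [17.6,-20,2],
    [17.6,-20,5],
    [17.6,-20,8],
    [17.6,-20,10],
    [17.6,-20,11],
    [17.6,-20,11.1]
  ],
  "fingers": [1,1,1,1,1,1,1,1,1,1,1,1,1,1,1]
}}

```text
t: 35.03
ee_pos: [488.8, 18.1, 39.8]
eef_rot: [-3.137, 0.002, 1.543]
wrist_force: [-0.7, -0.7, 0.4]
opening: 1.001
finger_force: 0.0
```

{"method": "move_arm", "body": {
  "rotation": [
    [0,0,0],
    [0,0,0],
    [0,0,0],
    [0,0,0],
    [0,0,0],
    [0,0,0],
    [0,0,0],
    [0,0,0]
  ],
  "delta_pos": [
    [0,0,0],
    [0,0,0],
    [0,0,0],
    [0,0,0],
    [0,0,0],
    [0,0,0],
    [0,0,0],
    [0,0,0]
  ],
  "fingers": [1,0.5,0,-0.5,-0.5,-0.5,-0.5,-0.5]
}}

```text
t: 35.7
ee_pos: [490.9, 19.7, 43.5]
eef_rot: [3.14, -0.001, 1.544]
wrist_force: [-3.7, 0.2, 9.4]
opening: 0.433
finger_force: 57.1
```

{"method": "move_arm", "body": {
  "rotation": [
    [0,0,0],
    [0,0,0],
    [0,0,0],
    [0,0,0],
    [0,0,0],
    [0,0,0],
    [0,0,0],
    [0,0,0],
    [0,0,0],
    [0,0,0],
    [0,0,0],
    [0,0,0],
    [0,0,0]
  ],
  "delta_pos": [
    [0,0,0],
    [0,0,0],
    [0,0,0.2],
    [0,0,0.4],
    [0,0,0.5],
    [0,0,0.5],
    [0,0,0.5],
    [0,0,0.5],
    [0,0,0.5],
    [0,0,0.5],
    [0,0,0.5],
    [0,0,0.5],
    [0,0,0.5]
  ],
  "fingers": [0.3,0.6,0.6,0.6,0.6,0.6,0.2,0,-0.2,-0.5,-0.5,-0.5,-0.5]
}}

```text
t: 36.78
ee_pos: [490.2, 19.5, 37.8]
eef_rot: [-3.141, -0.0, 1.544]
wrist_force: [-3.3, -0.7, 8.3]
opening: 0.474
finger_force: 59.5
```

{"method": "move_arm", "body": {
  "rotation": [
    [0,0,0],
    [0,0,0],
    [0,0,0],
    [0,0,0],
    [0,0,0],
    [0,0,0],
    [0,0,0],
    [0,0,0],
    [0,0,0],
    [0,0,0],
    [0,0,0],
    [0,0,0],
    [0,0,0],
    [0,0,0],
    [0,0,0],
    [0,0,0],
    [0,0,0],
    [0,0,0],
    [0,0,0],
    [0,0,0]
  ],
  "delta_pos": [
    [0,0,-1],
    [0,0,-4],
    [0,0,-7.5],
    [0,0,-11],
    [0,0,-13.8],
    [0,0,-13.8],
    [3,-0.6,-13.8],
    [6.5,-1.2,-13.8],
    [10,-1.9,-13.8],
    [13.5,-2.6,-13.8],
    [17,-3.2,-13.8],
    [20.5,-3.9,-13.8],
    [24,-4.6,-13.8],
    [26,-5,-13.8],
    [27,-5.2,-13.8],
    [27,-5.2,-13.8],
    [27,-5.2,-13.8],
    [27,-5.2,-13.8],
    [27,-5.2,-9],
    [27,-5.2,-6]
  ],
  "fingers": [-0.5,-0.5,-0.5,-0.5,-0.5,-0.5,-0.5,-0.5,-0.5,-0.5,-0.5,-0.5,-0.5,-0.5,-0.5,-0.5,-0.5,-0.5,-0.5,-0.5]
}}

```text
t: 38.45
ee_pos: [447.4, 289.6, 97.9]
eef_rot: [3.138, -0.003, 1.542]
wrist_force: [0.3, 0.6, -2.9]
opening: 0.474
finger_force: 61.1
```

{"method": "move_arm", "body": {
  "rotation": [
    [0,0,0],
    [0,0,0],
    [0,0,0],
    [0,0,0],
    [0,0,0],
    [0,0,0]
  ],
  "delta_pos": [
    [0,0,2],
    [0,0,3.5],
    [0,0,4],
    [0,0,4],
    [0,0,4],
    [0,0,4]
  ],
  "fingers": [-0.5,-0.5,-0.5,-0.5,-0.5,-0.5]
}}

```text
t: 38.95
ee_pos: [446.4, 290.7, 58.7]
eef_rot: [3.14, -0.002, 1.544]
wrist_force: [-0.1, -0.7, -2.3]
opening: 0.472
finger_force: 61.2
```

Run:
```python
from h import *
s=bot.sense();print(s['ee_pos'],s['opening'],s['wrist_force'])
go(445.3,290.8,47,88.4)
```

```text
[446.38253994 290.73468883  58.72726564] 0.4716985358811884 [-0.05814118 -0.71764464 -2.31817909]
d [0.0, -0.11, 1.17] rot [0.1, -0.09, 0.04] rows>=0.3
```

{"method": "move_arm", "body": {
  "rotation": [
    [0,0,0],
    [0,0,0],
    [0,0,0],
    [0,0,0],
    [0,0,0]
  ],
  "delta_pos": [
    [0,-0.1,0.3],
    [0,-0.1,0.6],
    [0,-0.1,0.9],
    [0,-0.1,1],
    [0,-0.1,1]
  ],
  "fingers": [-0.5,-0.5,-0.5,-0.5,-0.5]
}}

```text
t: 39.37
ee_pos: [444.5, 291.3, 47.9]
eef_rot: [3.141, -0.001, 1.545]
wrist_force: [-2.5, -0.8, 5.4]
opening: 0.472
finger_force: 62.1
```

{"method": "move_arm", "body": {
  "rotation": [
    [0,0,0],
    [0,0,0],
    [0,0,0]
  ],
  "delta_pos": [
    [0,0,0.1],
    [0,0,0.2],
    [0,0,0.2]
  ],
  "fingers": [-0.5,-0.5,-0.5]
}}

```text
t: 39.62
ee_pos: [444.8, 292.3, 47.7]
eef_rot: [3.141, -0.003, 1.545]
wrist_force: [-6.8, -2.0, 22.2]
opening: 0.47
finger_force: 64.5
```

{"method": "move_arm", "body": {
  "rotation": [
    [0,0,0],
    [0,0,0],
    [0,0,0],
    [0,0,0],
    [0,0,0],
    [0,0,0],
    [0,0,0],
    [0,0,0],
    [0,0,0],
    [0,0,0],
    [0,0,0],
    [0,0,0],
    [0,0,0],
    [0,0,0],
    [0,0,0],
    [0,0,0],
    [0,0,0],
    [0,0,0],
    [0,0,0],
    [0,0,0]
  ],
  "delta_pos": [
    [0,0,-0.2],
    [0,0,-0.2],
    [0,0,-0.2],
    [0,0,-0.2],
    [0,0,-2],
    [0,0,-5],
    [0,0,-9],
    [0,0,-12.5],
    [0,0,-14],
    [-2,-1,-14],
    [-4,-2,-14],
    [-6,-3,-14],
    [-8,-4,-14],
    [-8,-4,-14],
    [-8,-4,-14],
    [-8,-4,-14],
    [-8,-4,-14],
    [-8,-4,-14],
    [-8,-4,-14],
    [-8,-4,-14]
  ],
  "fingers": [0,1,1,1,1,1,1,1,1,1,1,1,1,1,1,1,1,1,1,1]
}}

```text
t: 41.28
ee_pos: [402.3, 212.0, 185.1]
eef_rot: [-3.141, 0.0, 1.545]
wrist_force: [-0.3, 0.9, -0.2]
opening: 1.001
finger_force: 0.0
```

```bash
cat >> h.py <<'E'
def blobs(d,lo,hi,mn=15):
    h=cv2.cvtColor(d['color'],cv2.COLOR_RGB2HSV); m=cv2.inRange(h,lo,hi)
    n,l,st,ce=cv2.connectedComponentsWithStats(m)
    return [(st[i].tolist(),ce[i].round(1)) for i in range(1,n) if st[i,4]>=mn]
E
python3 - <<'E'
from h import *
s=bot.sense();print(s['t'],s['ee_pos'],s['opening'],s['wrist_force'])
w=cam('wrist');np.save('wrist10.npy',w,allow_pickle=True)
c=cam('scene');np.save('scene10.npy',c,allow_pickle=True)
sd=cam('side');np.save('side10.npy',sd,allow_pickle=True)
print('exp',proj(w,[[406.3,330,64],[399.3,82,64],[445,291,114],[441,205,108]]))
print('gold',blobs(w,(18,150,60),(30,255,255),10))
print('side red',[b for b in blobs(sd,(0,170,90),(6,255,255),10)],[b for b in blobs(load('side0.npy'),(0,170,90),(6,255,255),10)])
for b in blobs(sd,(0,170,90),(6,255,255),10): print(pt(sd,*b[1],6))
# bone/moss bottle displacement vs start via cap colour in side
for n in('side0','side10'):
    d=load(n+'.npy');print(n,[b for b in blobs(d,(20,40,120),(35,140,255),20) if 300<b[1][0]<380 and 200<b[1][1]<270])
go(400,20,150,88.4)
E
```

```text
41.2833 [402.30522442 212.03854482 185.09981608] 1.0010002520136014 [-0.34828396  0.888182   -0.15659999]
exp [[277.6  46.9]
 [277.1 313.8]
 [334.4  92. ]
 [326.  207.9]]
gold [([261, 45, 30, 14, 282], array([275.6,  50. ])), ([265, 297, 22, 19, 157], array([275.6, 305.6]))]
side red [([326, 164, 6, 5, 16], array([328.2, 165.9]))] []
[ 434.1 -288.8    6. ]
side0 [([337, 239, 12, 12, 95], array([342.7, 243.5]))]
side10 [([338, 239, 11, 12, 102], array([343.1, 243.9]))]
d [-19.18, 0.28, 3.52] rot [-0.01, 0.01, 0.09] rows>=4.7
```

Run:
```python
from h import *
go(430,-290,240,90)
```

```text
d [-50.09, 4.09, -5.48] rot [-0.01, 0.01, -1.51] rows>=12.1
```

{"method": "move_arm", "body": {
  "rotation": [
    [0,0,-1.5],
    [0,0,-1.5],
    [0,0,-1.5],
    [0,0,-1.5],
    [0,0,-1.5],
    [0,0,-1.5],
    [0,0,-1.5],
    [0,0,-1.5],
    [0,0,-1.5],
    [0,0,-1.5],
    [0,0,-1.5],
    [0,0,-1.5],
    [0,0,-1.5],
    [0,0,-1.5],
    [0,0,-1.5],
    [0,0,-1.5],
    [0,0,-1.5],
    [0,0,-1.5],
    [0,0,-1.5],
    [0,0,-1.5]
  ],
  "delta_pos": [
    [-2,0.2,-2],
    [-5,0.4,-5.5],
    [-8.5,0.7,-5.5],
    [-12,1,-5.5],
    [-15.5,1.3,-5.5],
    [-19,1.6,-5.5],
    [-22.5,1.9,-5.5],
    [-26,2.1,-5.5],
    [-29.5,2.4,-5.5],
    [-33,2.7,-5.5],
    [-36.5,3,-5.5],
    [-40,3.3,-5.5],
    [-43.5,3.6,-5.5],
    [-47,3.9,-5.5],
    [-50.1,4.1,-5.5],
    [-50.1,4.1,-5.5],
    [-50.1,4.1,-5.5],
    [-50.1,4.1,-5.5],
    [-50.1,4.1,-5.5],
    [-50.1,4.1,-5.5]
  ],
  "fingers": [1,1,1,1,1,1,1,1,1,1,1,1,1,1,1,1,1,1,1,1]
}}

```text
t: 43.1
ee_pos: [430.4, -288.9, 240.3]
eef_rot: [3.141, -0.001, 1.573]
wrist_force: [-1.0, -0.5, -0.3]
opening: 1.004
finger_force: 0.0
```

Run:
```python
from h import *
s=bot.sense();print(s['t'],s['ee_pos'],np.degrees(s['eef_rot']))
w=cam('wrist');np.save('wrist11.npy',w,allow_pickle=True)
print('exp',proj(w,[[433,-287,8],[422,17,8],[398,82,52]]))
for b in blobs(w,(0,150,80),(6,255,255),40)+blobs(w,(174,150,80),(180,255,255),40): print(b,pt(w,*b[1],8))
```

```text
43.1 [ 430.41774853 -288.92746437  240.27609135] [ 1.79960472e+02 -6.13609141e-02  9.01030554e+01]
exp [[ 278.6  167.4]
 [ 268.3 -136.8]
 [ 237.  -275.1]]
([361, 0, 52, 36, 1283], array([382.,  15.])) [ 546.3 -118.2    8. ]
([271, 146, 19, 43, 717], array([280.2, 167.3])) [ 434.9 -286.9    8. ]
```

Run:
```python
from h import *
w=load('wrist11.npy');im=w['color'].astype(float)
m=cv2.inRange(cv2.cvtColor(w['color'],cv2.COLOR_RGB2HSV),(0,150,80),(6,255,255));m[:,:265]=0;m[:,295:]=0
print(cv2.minAreaRect(np.argwhere(m)[:,::-1].astype(np.float32)))
bl=cv2.blur(im[...,2]-im[...,0],(3,9))
pts=[]
for r in range(5,140,10):
    seg=bl[r,255:300]; wgt=np.clip(seg-np.median(seg)-5,0,None)
    if wgt.sum()>0: x=255+(wgt*np.arange(45)).sum()/wgt.sum(); pts.append(pt(w,x,r,4)); print(r,round(x,1),seg.max().round(),pts[-1])
P=np.array(pts);print(np.polyfit(P[:,1],P[:,0],1))
go(434.5,-287,60,90);go(434.5,-287,-15,90)
```

```text
((280.07757568359375, 167.01625061035156), (42.46860122680664, 17.37177276611328), 87.79740142822266)
5 273.6 15.0 [ 427.1 -107.4    4. ]
15 274.1 15.0 [ 427.6 -117.3    4. ]
25 274.6 15.0 [ 428.1 -127.4    4. ]
35 274.9 15.0 [ 428.5 -137.6    4. ]
45 275.4 15.0 [ 429.  -147.9    4. ]
55 275.8 15.0 [ 429.5 -158.4    4. ]
65 276.1 15.0 [ 429.9 -169.     4. ]
75 276.4 13.0 [ 430.2 -179.8    4. ]
85 276.9 8.0 [ 430.8 -190.8    4. ]
95 277.4 8.0 [ 431.3 -201.9    4. ]
105 277.8 8.0 [ 431.8 -213.2    4. ]
115 278.1 8.0 [ 432.2 -224.6    4. ]
125 278.6 8.0 [ 432.8 -236.3    4. ]
135 279.0 8.0 [ 433.4 -248.1    4. ]
[-4.36579279e-02  4.22486757e+02]
d [0.19, 0.4, 18.04] rot [0.05, -0.06, 0.09] rows>=4.3
d [0.18, 0.39, 25.54] rot [0.05, -0.06, 0.09] rows>=6.1
```

{"method": "move_arm", "body": {
  "rotation": [
    [0,0,-2.4],
    [0,0,-2.4],
    [0,0,-2.4],
    [0,0,-2.4],
    [0,0,-2.4],
    [0,0,-2.4],
    [0,0,-2.4],
    [0,0,-2.4],
    [0,0,-2.4],
    [0,0,-2.4],
    [0,0,-2.4],
    [0,0,-2.4],
    [0,0,-2.4],
    [0,0,-2.4]
  ],
  "delta_pos": [
    [0.2,0.45,3],
    [0.2,0.45,6.5],
    [0.2,0.45,10],
    [0.2,0.45,13.5],
    [0.2,0.45,17],
    [0.2,0.45,20],
    [0.2,0.45,22],
    [0.2,0.45,23.5],
    [0.2,0.45,24.5],
    [0.2,0.45,25],
    [0.2,0.45,25.3],
    [0.2,0.45,25.5],
    [0.2,0.45,25.5],
    [0.2,0.45,25.5]
  ],
  "fingers": [0.2,0.2,0.2,0.2,0.2,0.2,0.2,0.2,0.2,0.2,0.2,0.2,0.2,0.2]
}}

```text
t: 44.32
ee_pos: [435.0, -288.3, -14.1]
eef_rot: [3.14, 0.0, 1.613]
wrist_force: [-0.3, 0.4, 0.1]
opening: 0.603
finger_force: 0.0
```

{"method": "move_arm", "body": {
  "rotation": [
    [0,0,0],
    [0,0,0],
    [0,0,0],
    [0,0,0],
    [0,0,0]
  ],
  "delta_pos": [
    [0,0,0.15],
    [0,0,0.3],
    [0,0,0.45],
    [0,0,0.5],
    [0,0,0.5]
  ],
  "fingers": [0,0,0,0,0]
}}

```text
t: 44.73
ee_pos: [434.4, -288.1, -19.9]
eef_rot: [-3.141, -0.0, 1.612]
wrist_force: [0.4, -0.8, -0.1]
opening: 0.503
finger_force: 0.0
```

{"method": "move_arm", "body": {
  "rotation": [
    [0,0,0],
    [0,0,0],
    [0,0,0],
    [0,0,0],
    [0,0,0]
  ],
  "delta_pos": [
    [0,0.05,0.15],
    [0,0.05,0.3],
    [0,0.05,0.4],
    [0,0.05,0.4],
    [0,0.05,0.4]
  ],
  "fingers": [0,0,0,0,0]
}}

```text
t: 45.15
ee_pos: [434.9, -288.1, -23.9]
eef_rot: [-3.141, -0.0, 1.612]
wrist_force: [-0.3, 0.3, 0.2]
opening: 0.498
finger_force: 0.0
```

{"method": "move_arm", "body": {
  "rotation": [
    [0,0,0],
    [0,0,0],
    [0,0,0],
    [0,0,0]
  ],
  "delta_pos": [
    [0,0,0.1],
    [0,0,0.2],
    [0,0,0.3],
    [0,0,0.3]
  ],
  "fingers": [0,0,0,0]
}}

```text
t: 45.48
ee_pos: [434.9, -288.1, -27.0]
eef_rot: [-3.141, -0.0, 1.612]
wrist_force: [-0.2, 0.2, -0.5]
opening: 0.503
finger_force: 0.0
```

{"method": "move_arm", "body": {
  "rotation": [
    [0,0,0],
    [0,0,0],
    [0,0,0],
    [0,0,0],
    [0,0,0],
    [0,0,0]
  ],
  "delta_pos": [
    [0,0,0],
    [0,0,0],
    [0,0,0],
    [0,0,0],
    [0,0,0],
    [0,0,0]
  ],
  "fingers": [-0.2,-0.4,-0.6,-0.7,-0.7,-0.7]
}}

```text
t: 45.98
ee_pos: [435.1, -288.2, -26.5]
eef_rot: [3.141, -0.0, 1.612]
wrist_force: [-1.2, 1.1, 5.4]
opening: 0.251
finger_force: 58.6
```

{"method": "move_arm", "body": {
  "rotation": [
    [0,0,0],
    [0,0,0],
    [0,0,0],
    [0,0,0],
    [0,0,0],
    [0,0,1],
    [0,0,2],
    [0,0,3],
    [0,0,3.9],
    [0,0,3.9],
    [0,0,3.9],
    [0,0,3.9],
    [0,0,3.9],
    [0,0,3.9]
  ],
  "delta_pos": [
    [0,0,-0.4],
    [0,0,-1.4],
    [0,0,-2.6],
    [0,0,-3.8],
    [0,0,-4.8],
    [0,-1,-4.8],
    [0,-2,-4.8],
    [0,-3,-4.8],
    [0.1,-4,-4.8],
    [0.2,-4.7,-4.8],
    [0.2,-4.7,-4.8],
    [0.2,-4.7,-4.8],
    [0.2,-4.7,-4.8],
    [0.2,-4.7,-4.8]
  ],
  "fingers": [-0.7,-0.7,-0.7,-0.7,-0.7,-0.7,-0.7,-0.7,-0.7,-0.7,-0.7,-0.7,-0.7,-0.7]
}}

```text
t: 47.15
ee_pos: [388.5, -288.1, 21.3]
eef_rot: [3.141, 0.0, 1.545]
wrist_force: [0.1, 0.5, -1.2]
opening: 0.252
finger_force: 58.8
```

```bash
cat > bar.py <<'E'
from h import *
import sys
tag=sys.argv[1]
s=bot.sense();print(s['t'],s['ee_pos'],np.degrees(s['eef_rot']),s['opening'],s['wrist_force'])
c=cam('scene');sd=cam('side');w=cam('wrist')
for n,d in(('scene',c),('side',sd),('wrist',w)): np.save(n+tag+'.npy',d,allow_pickle=True)
p=s['ee_pos'];yw=s['eef_rot'][2];ax=np.array([np.cos(yw),np.sin(yw),0])
tip=p+ax*308;tip[2]=52
print('tip exp',tip,'scene',proj(c,[tip,p*[1,1,0]+[0,0,52],[398.1,82.4,52]]).tolist(),'side',proj(sd,[tip,[398.1,82.4,52]]).tolist())
E
python3 bar.py 12
python3 - <<'E'
from h import *
w=load('wrist12.npy');im=w['color'].astype(float)
g=cv2.blur(im[...,2]-im[...,0],(3,7))
for r in range(5,200,15):
    seg=g[r,255:300]; i=seg.argmax(); wg=np.clip(seg-np.median(seg)-5,0,None)
    print(r,255+i,seg.max().round(),(255+(wg*np.arange(45)).sum()/max(wg.sum(),1)).round(1))
print('exp z52',proj(w,[[388+.0273*k,-288+k,52] for k in (30,80,130,180)]).tolist())
a=load('scene12.npy')['color'][190:300,270:400];b=load('side12.npy')['color'][150:260,290:410]
A=cv2.resize(a,(400,338),interpolation=2);B=cv2.resize(b,(400,338),interpolation=2)
np.save('c12.npy',np.hstack([A,B]))
E
```

```text
47.15 [ 388.4542971  -288.05763369   21.25027414] [1.79991887e+02 1.23143959e-02 8.85277378e+01] 0.2518330765936992 [ 0.07579884  0.453887   -1.18744144]
tip exp [396.36773948  19.84068951  52.        ] scene [[328.8, 230.3], [389.1, 189.0], [313.8, 240.6]] side [[349.8, 201.4], [351.5, 213.6]]
5 272 15.0 276.2
20 272 16.0 276.5
35 283 13.0 276.7
50 276 10.0 275.8
65 276 10.0 276.4
80 276 10.0 276.3
95 276 10.0 276.4
110 276 10.0 276.6
125 276 9.0 276.6
140 275 9.0 276.6
155 275 9.0 276.5
170 275 9.0 276.6
185 278 9.0 276.6
exp z52 [[275.6, 196.4], [275.5, 75.8], [275.4, -71.2], [275.3, -254.1]]
```

{"method": "move_arm", "body": {
  "rotation": [
    [0,0,0],
    [0,0,0],
    [0,0,0],
    [0,0,0],
    [0,0,0],
    [0,0,0],
    [0,0,0]
  ],
  "delta_pos": [
    [1,0,0],
    [2,0,0],
    [3,0,0],
    [4,0,0],
    [4.8,0,0],
    [4.8,0,0],
    [4.8,0,0]
  ],
  "fingers": [-0.7,-0.7,-0.7,-0.7,-0.7,-0.7,-0.7]
}}

```text
t: 47.88
ee_pos: [389.5, -240.0, 21.3]
eef_rot: [3.141, -0.0, 1.545]
wrist_force: [-0.6, 0.2, 0.1]
opening: 0.249
finger_force: 58.8
```

```bash
python3 bar.py 13
python3 - <<'E'
from h import *
a=load('scene13.npy')['color'][205:265,285:350];b=load('side13.npy')['color'][180:240,322:387]
A=cv2.resize(a,(400,369),interpolation=2);B=cv2.resize(b,(400,369),interpolation=2)
cv2.imwrite('pics/c13.png',cv2.cvtColor(np.hstack([A,B]),cv2.COLOR_RGB2BGR))
E
```

```text
47.8833 [ 389.53502146 -239.96443442   21.30748515] [ 1.79980976e+02 -9.13158032e-03  8.85484393e+01] 0.24876019888146542 [-0.60546962  0.22776525  0.09555771]
tip exp [397.33721711  67.93672787  52.        ] scene [[317.5, 238.2], [381.0, 194.6], [313.8, 240.6]] side [[351.2, 210.7], [351.5, 213.6]]
```

View pics/c13.png

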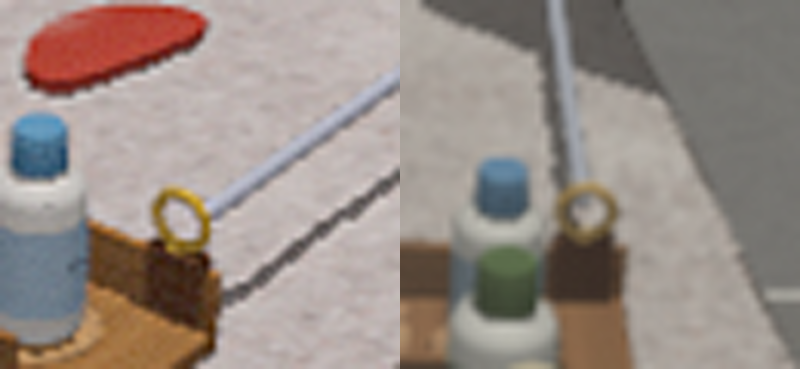

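{"method": "move_arm", "body": {
  "rotation": [
    [0,0,0],
    [0,0,0],
    [0,0,0],
    [0,0,0],
    [0,0,0],
    [0,0,0],
    [0,0,0],
    [0,0,0],
    [0,0,0]
  ],
  "delta_pos": [
    [0,0,-0.35],
    [0,0,-0.35],
    [0,0,-0.35],
    [0.5,0,-0.35],
    [1,0,-0.35],
    [1.5,0,-0.35],
    [2,0,-0.35],
    [2.5,0,-0.35],
    [3,0,-0.35]
  ],
  "fingers": [-0.7,-0.7,-0.7,-0.7,-0.7,-0.7,-0.7,-0.7,-0.7]
}}

```text
t: 48.78
ee_pos: [390.0, -209.3, 24.7]
eef_rot: [-3.142, -0.0, 1.545]
wrist_force: [-0.6, 1.2, -1.2]
opening: 0.251
finger_force: 58.8
```

{"method": "move_arm", "body": {
  "rotation": [
    [0,0,0],
    [0,0,0],
    [0,0,0],
    [0,0,0],
    [0,0,0],
    [0,0,0]
  ],
  "delta_pos": [
    [0.8,0,0],
    [1.6,0,0],
    [2.4,0,0],
    [3,0,0],
    [3,0,0],
    [3,0,0]
  ],
  "fingers": [-0.7,-0.7,-0.7,-0.7,-0.7,-0.7]
}}

```text
t: 49.28
ee_pos: [391.0, -179.8, 24.8]
eef_rot: [3.141, -0.0, 1.545]
wrist_force: [-0.2, -1.7, -0.7]
opening: 0.25
finger_force: 58.8
```

```bash
python3 bar.py 14
python3 - <<'E'
from h import *
c=load('scene14.npy');c0=load('scene12.npy')
D=np.abs(c['color'].astype(int)-c0['color']).sum(2)
off=np.array([0.8,0.2])
for y in (60,70,78,86,92,100,108,116,124,132,140):
    u,v=proj(c,[[398.1+.0273*(y-82.4),y,52]])[0]+off; u0=int(round(u)); 
    r0=int(round(v))-5
    col=c['color'][r0:r0+12,u0].astype(int); 
    print(y,u0,int(round(v)),'diff',D[r0:r0+12,u0].tolist(),'b-r',(col[:,2]-col[:,0]).tolist())
E
```

```text
49.2833 [ 390.98158227 -179.78953102   24.79626113] [ 1.79978379e+02 -2.25835083e-02  8.85371875e+01] 0.25014210185517155 [-0.24535457 -1.66676887 -0.71554616]
tip exp [398.84424367 128.11009313  52.        ] scene [[302.2, 248.7], [370.2, 202.0], [313.8, 240.6]] side [[353.1, 223.3], [351.5, 213.6]]
60 320 237 diff [5, 2, 31, 27, 35, 117, 183, 22, 2, 3, 5, 1] b-r [-13, -12, -3, 12, 18, 17, 6, -8, -9, -6, -14, -10]
70 318 239 diff [17, 4, 27, 27, 45, 68, 10, 20, 7, 16, 9, 5] b-r [-18, -9, 21, 11, -27, -105, -133, -123, -121, -110, -59, -12]
78 316 240 diff [13, 6, 8, 17, 17, 170, 139, 2, 9, 14, 23, 5] b-r [-8, -67, -160, -85, -2, 2, 4, -3, -9, -82, -88, -52]
86 314 241 diff [12, 2, 12, 208, 77, 39, 186, 137, 47, 15, 28, 12] b-r [-151, -48, -8, 11, 16, 14, 13, -6, -110, -94, -65, -33]
92 312 242 diff [7, 2, 3, 14, 76, 183, 173, 76, 112, 12, 9, 4] b-r [-33, -15, -9, 1, 19, 16, 14, -20, -67, -51, -43, -45]
100 310 244 diff [5, 7, 58, 131, 208, 412, 205, 6, 16, 40, 38, 14] b-r [-107, -77, -25, 15, 15, 19, 17, -34, -36, -47, -36, -40]
108 308 245 diff [7, 6, 18, 25, 243, 314, 224, 77, 56, 21, 7, 23] b-r [-9, -12, -14, 5, 18, 16, 15, -3, -50, -56, -46, -58]
116 306 247 diff [4, 5, 99, 379, 372, 275, 132, 6, 28, 10, 5, 5] b-r [-12, -50, -35, 14, 14, 17, 6, -56, -66, -61, -57, -46]
124 304 248 diff [5, 14, 68, 373, 421, 326, 166, 33, 29, 13, 8, 6] b-r [-108, -65, -22, 19, 16, 17, 18, -24, -54, -57, -104, -102]
132 302 250 diff [4, 8, 177, 263, 116, 9, 37, 6, 16, 18, 7, 7] b-r [-62, -54, -10, 20, 4, -46, -60, -104, -97, -97, -94, -93]
140 300 251 diff [14, 9, 12, 7, 7, 8, 10, 3, 7, 4, 4, 8] b-r [-67, -68, -65, -63, -63, -87, -105, -101, -89, -77, -87, -86]
```

{"method": "move_arm", "body": {
  "rotation": [
    [0,0,0],
    [0,0,0],
    [0,0,0],
    [0,0,0],
    [0,0,0],
    [0,0,0],
    [0,0,0],
    [0,0,0],
    [0,0,0],
    [0,0,0],
    [0,0,0],
    [0,0,0],
    [0,0,0],
    [0,0,0]
  ],
  "delta_pos": [
    [1,0,0],
    [2.5,0,0],
    [4,0,0],
    [5.5,0,0],
    [7,0,0],
    [8.5,0,0],
    [10,0,0],
    [11.5,0,0],
    [13,0,0],
    [14.5,0,0],
    [16,0,0],
    [17,0,0],
    [17,0,0],
    [17,0,0]
  ],
  "fingers": [-0.7,-0.7,-0.7,-0.7,-0.7,-0.7,-0.7,-0.7,-0.7,-0.7,-0.7,-0.7,-0.7,-0.7]
}}

```text
t: 50.6
ee_pos: [395.3, -10.6, 24.7]
eef_rot: [-3.142, 0.0, 1.545]
wrist_force: [0.4, -0.6, -0.7]
opening: 0.251
finger_force: 58.8
```

```bash
python3 bar.py 15
python3 - <<'E'
from h import *
c=load('scene15.npy');c0=load('scene14.npy')
D=np.abs(c['color'].astype(int)-c0['color']).sum(2)
off=np.array([0.8,0.2])
for y in (240,260,275,285,290,295,300,305,310,331):
    u,v=proj(c,[[398.1+.0273*(y-82.4),y,52]])[0]+off; u0=int(round(u)); r0=int(round(v))-6
    print(y,u0,round(v,1),'diff',D[r0:r0+14,u0].tolist())
h=cv2.cvtColor(c['color'],cv2.COLOR_RGB2HSV); print([b for b in blobs(c,(18,130,70),(30,255,255),8)])
print(proj(c,[[404.9,331,52],[398.1,82.4,52]]))
w=load('wrist15.npy'); print('gold w',blobs(w,(18,150,60),(30,255,255),10), proj(w,[[404.9,331,64],[398.1,82.4,64]]))
im=w['color'].astype(float);g=cv2.blur(im[...,2]-im[...,0],(3,7))
for r in range(20,200,30):
    seg=g[r,250:305];wg=np.clip(seg-np.median(seg)-5,0,None);print(r,(250+(wg*np.arange(55)).sum()/max(wg.sum(),1)).round(1))
E
```

```text
50.6 [395.34649544 -10.55667206  24.72762908] [-1.79994920e+02  1.33827016e-02  8.85063151e+01] 0.2508764661084518 [ 0.42717416 -0.6394234  -0.65718432]
tip exp [403.37505973 297.3386708   52.        ] scene [[252.3, 282.9], [335.8, 225.6], [313.8, 240.6]] side [[359.2, 265.3], [351.5, 213.6]]
240 271 270.5 diff [7, 14, 21, 6, 175, 285, 217, 114, 48, 32, 7, 5, 8, 2]
260 265 274.7 diff [9, 7, 5, 92, 183, 129, 57, 75, 64, 3, 2, 8, 8, 15]
275 260 278.0 diff [11, 7, 21, 50, 346, 446, 365, 240, 87, 9, 11, 19, 4, 5]
285 257 280.2 diff [3, 13, 49, 106, 388, 404, 351, 270, 156, 16, 14, 4, 12, 14]
290 255 281.3 diff [10, 6, 54, 30, 194, 418, 409, 296, 121, 89, 7, 11, 2, 9]
295 254 282.4 diff [4, 14, 11, 54, 320, 456, 334, 133, 102, 6, 3, 11, 2, 9]
300 252 283.6 diff [29, 13, 21, 99, 132, 74, 31, 7, 6, 6, 11, 9, 5, 5]
305 250 284.7 diff [12, 4, 10, 7, 7, 5, 8, 1, 1, 5, 6, 8, 15, 9]
310 249 285.8 diff [8, 2, 6, 12, 5, 5, 10, 4, 3, 14, 9, 7, 5, 11]
331 242 290.7 diff [8, 3, 21, 8, 6, 9, 3, 7, 11, 6, 8, 15, 15, 15]
[([238, 144, 4, 4, 13], array([239.8, 145.5])), ([310, 236, 9, 11, 36], array([315. , 240.8])), ([237, 285, 10, 12, 59], array([241.2, 290.7]))]
[[240.7 290.5]
 [313.8 240.6]]
gold w [([242, 30, 69, 24, 1160], array([276.1,  40.3]))] [[  274.5 -1570.1]
 [  276.5    34.3]]
20 276.1
50 276.2
80 276.5
110 276.5
140 276.4
170 276.6
```

{"method": "move_arm", "body": {
  "rotation": [
    [0,0,0],
    [0,0,0],
    [0,0,0],
    [0,0,0],
    [0,0,0],
    [0,0,0],
    [0,0,0],
    [0,0,0]
  ],
  "delta_pos": [
    [0.8,0,0],
    [1.6,0,0],
    [2.4,0,0],
    [3.2,0,0],
    [4,0,0],
    [4.8,0,0],
    [5,0,0],
    [5,0,0]
  ],
  "fingers": [-0.7,-0.7,-0.7,-0.7,-0.7,-0.7,-0.7,-0.7]
}}

```text
t: 51.42
ee_pos: [396.6, 40.5, 24.7]
eef_rot: [-3.142, 0.0, 1.546]
wrist_force: [0.2, 1.0, -0.7]
opening: 0.251
finger_force: 58.8
```

```bash
python3 bar.py 16
python3 - <<'E'
from h import *
c=load('scene16.npy');c0=load('scene15.npy')
D=np.abs(c['color'].astype(int)-c0['color']).sum(2)
off=np.array([0.8,0.2])
for y in (310,320,326,331,336,340,344,348,352,356):
    u,v=proj(c,[[398.1+.0273*(y-82.4),y,52]])[0]+off; u0=int(round(u)); r0=int(round(v))-6
    print(y,u0,round(v,1),'diff',D[r0:r0+14,u0].tolist())
w=load('wrist16.npy')
for b in blobs(w,(0,150,60),(6,255,255),40)+blobs(w,(18,150,60),(30,255,255),40): print(b,pt(w,b[1][0],b[0][1],56))
E
```

```text
51.4167 [396.63177103  40.49071237  24.73338996] [-1.79999625e+02  4.87687832e-03  8.85642736e+01] 0.251462634087644 [ 0.19573538  1.0321996  -0.66302024]
tip exp [404.34887468 348.39401912  52.        ] scene [[235.0, 294.9], [324.1, 233.7], [313.8, 240.6]] side [[361.6, 280.4], [351.5, 213.6]]
310 249 285.8 diff [3, 5, 9, 96, 225, 206, 122, 29, 63, 36, 1, 10, 7, 24]
320 245 288.1 diff [3, 26, 2, 7, 85, 161, 84, 17, 9, 8, 7, 10, 5, 3]
326 243 289.6 diff [4, 12, 2, 11, 4, 25, 27, 65, 61, 11, 44, 10, 6, 20]
331 242 290.7 diff [8, 5, 17, 10, 83, 86, 84, 43, 100, 114, 8, 5, 27, 5]
336 240 291.9 diff [13, 8, 7, 77, 21, 208, 142, 120, 87, 14, 50, 47, 31, 14]
340 238 292.9 diff [26, 8, 14, 20, 222, 302, 288, 243, 256, 24, 7, 9, 13, 6]
344 237 293.8 diff [11, 5, 13, 45, 282, 380, 375, 326, 138, 18, 6, 10, 7, 10]
348 236 294.8 diff [11, 7, 25, 107, 280, 312, 308, 233, 19, 35, 20, 7, 33, 18]
352 234 295.8 diff [3, 8, 5, 31, 27, 18, 33, 8, 15, 9, 8, 4, 7, 5]
356 233 296.7 diff [16, 24, 13, 5, 10, 12, 22, 13, 8, 20, 22, 18, 18, 1]
([251, 201, 52, 110, 5234], array([276.9, 255.8])) [397.7  67.8  56. ]
([496, 330, 49, 36, 708], array([520.5, 344.8])) [516.2  -1.4  56. ]
([246, 159, 62, 18, 750], array([276.5, 168.6])) [398.   86.4  56. ]
```

{"method": "move_arm", "body": {
  "rotation": [
    [0,0,0],
    [0,0,0],
    [0,0,0],
    [0,0,0],
    [0,0,0]
  ],
  "delta_pos": [
    [0.3,0,0],
    [0.6,0,0],
    [0.8,0,0],
    [0.8,0,0],
    [0.8,0,0]
  ],
  "fingers": [-0.7,-0.7,-0.7,-0.7,-0.7]
}}

```text
t: 51.98
ee_pos: [396.9, 47.9, 24.8]
eef_rot: [3.142, -0.0, 1.545]
wrist_force: [0.2, 0.8, -0.8]
opening: 0.247
finger_force: 58.8
```

{"method": "move_arm", "body": {
  "rotation": [
    [0,0,0],
    [0,0,0],
    [0,0,0],
    [0,0,0]
  ],
  "delta_pos": [
    [0.1,0,0],
    [0.2,0,0],
    [0.2,0,0],
    [0.2,0,0]
  ],
  "fingers": [-0.7,-0.7,-0.7,-0.7]
}}

```text
t: 52.32
ee_pos: [396.9, 49.8, 24.7]
eef_rot: [3.142, -0.0, 1.544]
wrist_force: [0.6, -0.4, -0.4]
opening: 0.251
finger_force: 58.8
```

{"method": "move_arm", "body": {
  "rotation": [
    [0,0,0],
    [0,0,0],
    [0,0,0],
    [0,0,0],
    [0,0,0]
  ],
  "delta_pos": [
    [0,0,0.15],
    [0,0,0.3],
    [0,0,0.45],
    [0,0,0.5],
    [0,0,0.5]
  ],
  "fingers": [-0.7,-0.7,-0.7,-0.7,-0.7]
}}

```text
t: 52.73
ee_pos: [396.7, 49.7, 19.6]
eef_rot: [-3.141, 0.0, 1.544]
wrist_force: [0.3, -0.6, -0.8]
opening: 0.246
finger_force: 58.9
```

{"method": "move_arm", "body": {
  "rotation": [
    [0,0,0],
    [0,0,0],
    [0,0,0],
    [0,0,0],
    [0,0,0],
    [0,0,0],
    [0,0,0],
    [0,0,0],
    [0,0,0],
    [0,0,0],
    [0,0,0],
    [0,0,0]
  ],
  "delta_pos": [
    [0,0,0],
    [0,0,0],
    [0,0,0],
    [0,0,0],
    [0,0,-0.5],
    [0,0,-2],
    [0,0,-5],
    [0,0,-9],
    [0,0,-13],
    [0,0,-17],
    [0,0,-17],
    [0,0,-17]
  ],
  "fingers": [-0.4,0,0.3,0.3,0.3,0.3,0.3,0.3,0.3,0.3,0.3,0.3]
}}

```text
t: 53.73
ee_pos: [398.2, 50.1, 192.1]
eef_rot: [3.138, -0.003, 1.544]
wrist_force: [-0.7, 1.0, -0.2]
opening: 0.652
finger_force: 0.0
```

```bash
python3 bar.py 17
python3 - <<'E'
from h import *
c=load('scene17.npy');c0=load('scene12.npy')
D=np.abs(c['color'].astype(int)-c0['color']).sum(2)
off=np.array([0.8,0.2])
for y in (120,220,300,336,344,350,354,358,362,366):
    u,v=proj(c,[[398.1+.0273*(y-82.4),y,47]])[0]+off; u0=int(round(u)); r0=int(round(v))-6
    print(y,u0,round(v,1),'diff',D[r0:r0+13,u0].tolist())
w=load('wrist17.npy')
for b in blobs(w,(0,150,60),(6,255,255),40)+blobs(w,(18,150,60),(30,255,255),40): print(b,pt(w,*b[1],50))
def cap(d,lo,hi,box):
    return [(b[0][4],b[1].tolist()) for b in blobs(d,lo,hi,20) if box[0]<b[1][0]<box[1] and box[2]<b[1][1]<box[3]]
for n in('scene1','scene17'):
    d=load(n+'.npy');print(n,'green',cap(d,(40,90,20),(80,255,160),(200,330,200,300)),'blue',cap(d,(98,110,60),(112,255,255),(200,330,200,300)),'cream',cap(d,(20,40,120),(35,140,255),(200,330,220,330)))
E
```

```text
53.7333 [398.15880666  50.135798   192.05027739] [ 1.79771534e+02 -1.67277837e-01  8.84739804e+01] 0.6521869300765483 [-0.65302036  0.97152147 -0.22459585]
tip exp [406.3611292  358.02656094  52.        ] scene [[230.9, 296.9], [321.3, 235.1], [313.8, 240.6]] side [[361.2, 283.4], [351.5, 213.6]]
120 305 249.2 diff [148, 40, 13, 46, 152, 176, 152, 91, 24, 9, 99, 179, 141]
220 277 268.3 diff [13, 3, 20, 137, 213, 234, 162, 117, 52, 7, 5, 3, 8]
300 252 285.6 diff [13, 33, 56, 217, 250, 171, 111, 84, 32, 10, 11, 7, 8]
336 240 294.0 diff [14, 6, 20, 47, 227, 259, 178, 105, 34, 61, 34, 18, 13]
344 237 295.9 diff [3, 19, 58, 391, 441, 419, 336, 214, 9, 8, 24, 16, 17]
350 235 297.3 diff [2, 9, 22, 127, 360, 386, 336, 196, 73, 34, 19, 33, 3]
354 234 298.3 diff [13, 16, 24, 249, 396, 389, 271, 145, 17, 17, 14, 11, 5]
358 232 299.3 diff [4, 8, 19, 163, 336, 280, 141, 11, 31, 32, 16, 5, 7]
362 231 300.3 diff [9, 5, 10, 91, 118, 36, 41, 12, 8, 5, 22, 14, 7]
366 229 301.3 diff [5, 20, 10, 33, 21, 12, 5, 11, 20, 22, 13, 5, 3]
([266, 155, 23, 55, 1190], array([277.2, 182.6])) [397.1  51.2  50. ]
([393, 250, 41, 52, 1337], array([414.5, 274.9])) [537.  -50.3  50. ]
([263, 147, 29, 8, 138], array([277. , 150.8])) [397.8  81.6  50. ]
scene1 green [(103, [267.4, 239.0])] blue [(69, [291.0, 228.5])] cream [(131, [238.6, 253.1])]
scene17 green [(111, [265.5, 238.5])] blue [(70, [291.1, 228.3])] cream [(132, [238.7, 253.2])]
```

```bash
python3 -c "
from station import bot
print(bot.sign_off())"
```

```text
the job is handed in; nothing more can be done
None
```

The job is handed in (no verdict came back): the rack held two brooches, one behind the moss bottle and one behind the bone bottle. Both now lie flat and apart on the ware board, both bottles are back upright (bone on its spot, moss about 4–5 mm off by the camera, limit 15 mm), and the bar is through both eyes with its handle up to the right-hand one.

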